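# Open the provisions chest by its pop-out T-handle

### The job

Open the hatch of the grey provisions chest: press the round release button gently, only as far as it takes for the T-handle beside it to pop out, then take the handle, turn it a quarter turn clockwise to its stop to unlatch, and draw the hatch fully open along the chest, onto the fixed deck. Never force the button, leave the jars, mug and other things where they are, and finish with the handle let go, still out and turned.

Things in the scene. Friction and masses are not known exactly. Their poses are not given: they have to be found in the camera images.
- chest: grey steel chest, fixed to the table, 300 (x) x 520 (y) x 150 mm, with a hatch at its -y end and a fixed deck, top 150 mm up, at its +y end; side rails reach 178 mm up. Origin under its centre; its y axis is the way the hatch opens, z up. On the hatch lies a steel latch block 64 (x) x 160 (y) mm, top 195 mm above the table, which carries the button and the handle
- button_top (a point): centre of the flat top of the round release button, 20 mm wide, standing 17 mm proud of the latch block, 80 mm from the handle's centre towards chest -y. It goes straight down, at most 15.5 mm. First comes slack with only 1 to 3 N of spring, 0 to 9 mm of it, different each time; then a stiffer spring: the handle is released 3 mm past the slack at 7 to 9 N; 4 mm past the slack, at 9 to 10.5 N, it meets a hard stop. More than 18 N on it harms the lock
- release_button (a joint): how far the button is pressed, m: 0 = out, it springs back when let go
- handle_bar (a point): centre of the T-handle's bar, 84 mm long, 16 mm wide, 18 mm high. The point's y axis runs along the bar, z up. Stowed, the bar lies along chest y, sunk flush in a recess of the latch block, and can be neither gripped nor turned; popped out, its centre stands 24 mm above the latch block. Its stem, 14 mm thick, is the turning axis. Beside the bar the block's top is flat and free. The handle rides on a spring of about 7 N and gives when pushed down
- handle_pop (a joint): how far the handle has popped out, m: 0 = stowed, 0.034 = out; it stays out by its spring
- t_handle (a joint): turn of the handle, rad: 0 = latched, clockwise from above to a firm stop at 1.57; friction of 0.2 N m holds it where it is left. The latch is clear from about 1.0 on; turn on to the stop
- hatch (a joint): opening of the hatch, m: 0 = shut, 0.12 = fully open against its stop; it moves along chest +y with the latch block, button and handle on it; friction about 3 N; locked until the handle is turned
- mug: white mug, 72 mm wide and 75 mm tall, standing on the chest's fixed deck; origin under its centre; a bystander, leave alone
- spice_jar: small amber jar, 44 mm wide and 65 mm tall, standing on the chest's fixed deck; origin under its centre; a bystander, leave alone
- tall_jar: green glass jar, 80 mm wide and 120 mm tall, on the table; a bystander, leave alone
- tin: food tin, 84 mm wide and 100 mm tall, on the table; a bystander, leave alone
- bowl: white bowl, 150 mm wide and 60 mm tall, on the table; a bystander, leave alone
- scraper: spatula lying on the table; a bystander, leave alone
- carton: small cardboard carton, 90 x 60 x 50 mm, on the table; a bystander, leave alone

How it is judged:
By the outcome, as a careful person would: the job done as asked, in the order asked, and still so for the second after the job is handed in, with the robot touching nothing.
It also fails if it takes over 61 s, if anything falls off the work surface, if the arm or the gripper's body presses on something with over 40 N, if the wrist force passes 120 N, or if a joint passes its speed limit or range.

### The arm

A 7-joint arm with a two-finger parallel gripper is mounted at the origin on the work surface. World frame = base frame: x ahead of the robot, y to its left, z up, the work surface at z = 0. Lengths are in mm, angles in rad, forces in N, time in s.
With the tool pointing down it reaches from about 375 to 925 mm from the base axis. Payload 3.1 kg.
Tool frame: the origin (TCP) lies on the front face of the gripper's body, between the roots of the fingers; the fingertips stand 73 mm ahead of it and the grasp point (between the pads) lies 54 mm ahead of it; z points along the fingers, y is the direction in which the jaws open and shut (so a half turn about z gives the same grasp; the last joint's range is limited). The gripper opens to 85 mm and grips with 20 to 120 N. Pads are 22 mm wide; open, the fingers measure 114 mm over their backs; the gripper's body (76 mm by 85 mm) begins 54 mm behind the grasp point. The pads swing forward as they close: fully open they stand 13 mm farther back than shut.
Start: joints at [1.248, 0.383, 0.044, 1.598, -0.018, 1.161, -0.05], TCP at [144.911, -633.644, 303.869] pointing down, gripper open.
Joint ranges: [-2.61, 2.61], [-0.41, 2.15], [-1.48, 1.57], [0, 2.5], [-1.57, 4.71], [0.05, 1.97], [-2.85, 2.85]. Speed limits (rad/s): [2.79, 2.79, 3.14, 3.14, 3.14, 3.14, 3.14].

### API

Orientations are given as [roll, pitch, yaw] about the fixed x, y, z axes, in that order (R = Rz(yaw) Ry(pitch) Rx(roll)).
In Python, from plant import status, cams, sign_off, find_in gives the robot as it stands.
- The arm moves only by the tool apply_moves, never from a script. Its arguments are lists of equal length, an entry for each row: "translation": the shift along the tool's x, y, z in units of 25 mm (1.0 is 25 mm), a list of three; "yaw": the turn about the tool's z in units of 0.1 rad (1.0 is 0.1 rad); "hand": the finger opening in mm, from 0 to 85.4. In form: {"translation": [[tx, ty, tz], ...], "yaw": [yaw, ...], "hand": [hand, ...]}. A call has 1 to 20 rows; each row shifts and turns the pose as measured when the row begins, along the tool's axes as they then stand; what a row does not reach is not made up. A row lasts 1/12 s, in which the tool goes at most 41.7 mm and 7.16 degrees, less where a joint would pass 70% of its speed; a pose out of reach is approached as far as the arm can. A call with a number of a shift or a turn outside -1 to 1 is refused whole. A call with a gripper value outside its range is refused whole. The fingers move at their own pace and stop on an object; "grip_force" is the grip in N (left out, the last holds). Time passes only in rows, so rows that do not move let the fingers close. It gives the time, the measured TCP pose, the force and the opening at its end, in the units of the state.
- status.sense(): the state, without advancing time (a new reading comes with each control period).
- cams.grab_frame(name): name is "side" or "top"; returns a dict with "pixels" (480x640x3 uint8, red, green, blue), "K" (3x3 intrinsics, pixels), "eye" and "rotation" of the camera in the world. Camera axes: x right, y down, z forward; pixel columns grow to the right and rows downward; lengths in mm; the calibration is good to about 2 mm. A picture is of the moment at which its call begins. There is no depth.
- sign_off(): hands the job in, once; it reports no verdict.
Trained networks look in a picture, given as the dict that the camera call returned (one of the last four; its "shot" number tells which), for a name from the list of things; names that differ only in an ending like _2 or _b are one class to them, and where a whole thing is asked for, a point or a joint stands for the part that bears it (a point fixed in the world has none). Each returns a list of dicts, best first, with "conf" (0 to 1); they miss things now and then, are a little off and sometimes report something else, mostly with a low value. They report only what shows in the picture. A call takes as long as a camera call.
- find_in(target, picture): "rect" ([left, top, width, height] in pixels, round what is visible of it).
The state is a dict: "time": time; "joint_pos": joint angles; "dq": joint speeds; "joint_torque": joint torques, N m; "position": TCP position; "orientation": TCP orientation; "force": force on the tool from outside, world axes, zero at the start; "torque": the same for the moment, N m; "finger_gap": finger opening in mm.
Only numpy, scipy, OpenCV 4.12 (cv2) and the standard library are available. Lean on these libraries where they do the work, as an engineer would, in place of code of your own. Each camera call takes 0.05 s, during which the arm holds its last target.

## Working session

There is one attempt and no reset: what is moved stays moved. The work goes in short steps, Python scripts to look and compute and a tool call to move; the robot and the scene stay as the last step left them, time stands still between calls to the robot, and variables do not carry over. Pictures are saved under pics/ and viewed, and the job is handed in when it is done.

Besides the shell and the picture viewer there is one more tool, called after "Call:" as name(argument=value, ...), one argument or row to a line, values as JSON. apply_moves: Moves the arm, as the interface text tells. Its arguments: {"type":"object","properties":{"translation":{"type":"array","items":{"type":"array","items":{"type":"number"}}},"yaw":{"type":"array","items":{"type":"number"}},"hand":{"type":"array","items":{"type":"number"}},"grip_force":{"type":"number"}},"required":["translation","yaw","hand"]}

```bash
mkdir -p pics; ls; python3 - <<'E'
from plant import status,cams,find_in
import cv2,numpy as np
s=status.sense();print({k:np.round(v,3).tolist() for k,v in s.items()})
for n in("side","top"):
    p=cams.grab_frame(n);cv2.imwrite(f"pics/{n}0.png",p["pixels"][:,:,::-1])
    print(n,np.round(p["K"],1).tolist(),np.round(p["eye"],1),np.round(p["rotation"],4).tolist())
    for t in["chest","button_top","handle_bar","mug","spice_jar"]:
        print(t,[(np.round(d["rect"],1).tolist(),round(d["conf"],2)) for d in find_in(t,p)][:2])
E
```

```text
pics
{'time': 0.0, 'joint_pos': [1.248, 0.384, 0.044, 1.6, -0.018, 1.161, -0.05], 'dq': [0.001, 0.0, 0.0, -0.001, 0.001, -0.002, 0.002], 'joint_torque': [-0.0, -43.346, 1.025, -24.951, 0.011, 0.011, 0.0], 'position': [144.731, -632.897, 302.499], 'orientation': [-3.139, 0.0, 0.225], 'force': [0.208, -0.823, 0.397], 'torque': [0.008, -0.021, -0.017], 'finger_gap': 85.569}
side [[486.1, 0.0, 324.3], [0.0, 486.1, 234.5], [0.0, 0.0, 1.0]] [-462.   907.5  902.1] [-2.0884, 0.0026, -2.329]
chest [([192.4, 189.5, 180.7, 147.1], 0.61)]
button_top []
handle_bar []
mug [([217.7, 232.4, 24.5, 36.7], 0.93), ([141.3, 351.4, 108.2, 61.1], 0.29)]
spice_jar [([270.2, 253.5, 12.3, 28.4], 0.84)]
top [[576.3, 0.0, 309.8], [0.0, 576.3, 240.9], [0.0, 0.0, 1.0]] [ 296.     6.6 1789. ] [-3.0357, 0.0012, -1.599]
chest [([178.9, 135.8, 205.5, 150.6], 0.93)]
button_top [([338.7, 187.4, 5.8, 3.4], 0.56)]
handle_bar [([301.0, 188.5, 27.8, 12.4], 0.75)]
mug [([188.4, 190.6, 34.4, 36.6], 0.66)]
spice_jar [([214.5, 256.2, 15.0, 12.5], 0.56)]
```

View pics/side0.png

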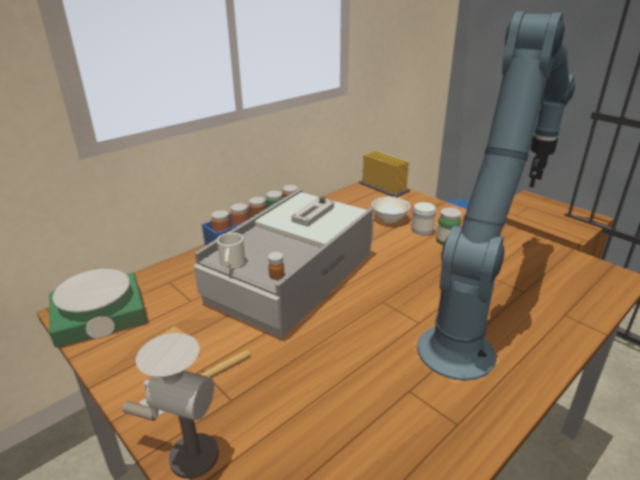

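View pics/top0.png

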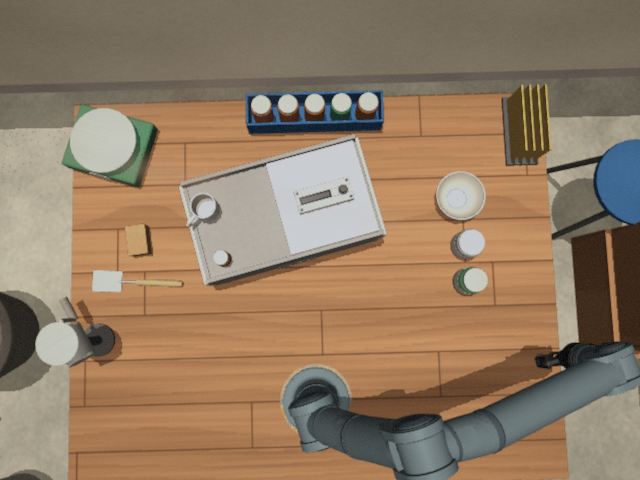

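```bash
python3 - <<'E'
import cv2
i=cv2.imread("pics/top0.png");cv2.imwrite("pics/topz.png",cv2.resize(i[130:295,170:390],None,fx=3.6,fy=3.6,interpolation=cv2.INTER_CUBIC))
i=cv2.imread("pics/side0.png");cv2.imwrite("pics/sidez.png",cv2.resize(i[180:345,185:385],None,fx=3.6,fy=3.6,interpolation=cv2.INTER_CUBIC))
E
```

```text
(no output)
```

View pics/topz.png

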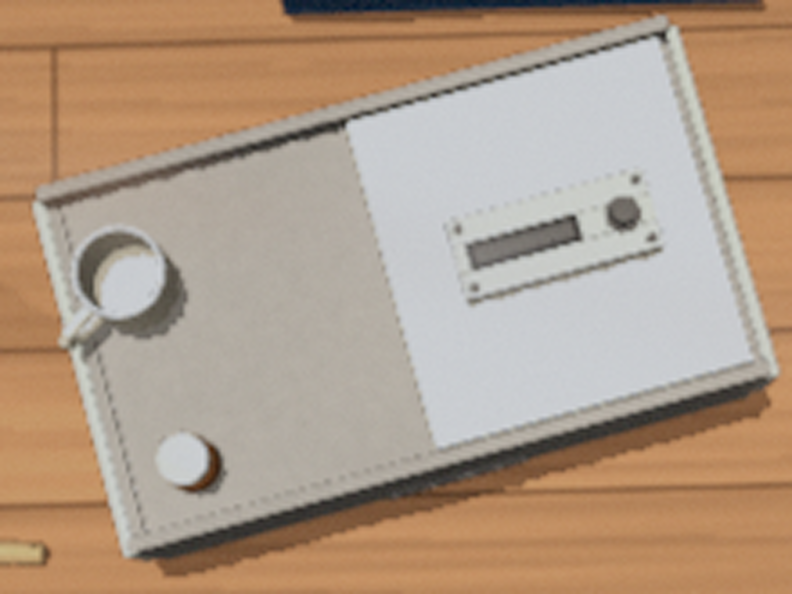

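View pics/sidez.png

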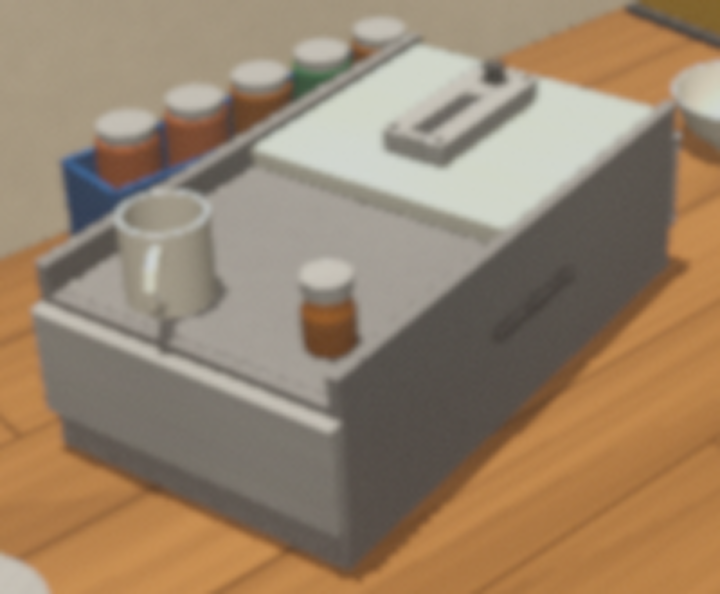

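The top view shows the chest with the hatch at its right (-y end). The button is at about px (343, 189) and the handle recess is centred at about (315.6, 197.5). In the side view the button is at about (322, 200). I'll turn these into world positions next.

```bash
cat > h.py <<'E'
import numpy as np
from scipy.spatial.transform import Rotation as R
def ray(p,u,v):
    d=R.from_euler('xyz',p["rotation"]).as_matrix()@np.linalg.solve(p["K"],[u,v,1.]);return np.array(p["eye"],float),d
def at(p,u,v,z):
    e,d=ray(p,u,v);return e+d*(z-e[2])/d[2]
def proj(p,X):
    c=np.array(p["K"])@R.from_euler('xyz',p["rotation"]).as_matrix().T@(np.array(X,float)-p["eye"]);return c[:2]/c[2]
E
python3 - <<'E'
from h import *
from plant import cams
import cv2
t=cams.grab_frame("top");s=cams.grab_frame("side")
f=lambda x,y:(170+(x+.5)/3.6-.5,130+(y+.5)/3.6-.5)
b=at(t,*f(623,212),212);h=at(t,*f(524,243),193)
print("button",b,"recess",h,"dist",np.linalg.norm((b-h)[:2]),"dir handle-button",np.arctan2(*(h-b)[1::-1]))
# block corners, z195
for c in[(447,226),(644,172),(663,246),(468,300)]:print("blk",at(t,*f(*c),195))
# rail ends
for c in[(40,197),(672,22),(772,375),(135,550)]:print("rail",at(t,*f(*c),178))
print("side proj of button",proj(s,[b[0],b[1],205]),"seen",(185+494/3.6,180+72/3.6))
print("mug",at(t,*f(118,272),75+150)," jar",at(t,*f(186,460),215))
E
```

```text
button [607.37403461 -91.57095443 212.        ] recess [588.78138044 -14.74106927 193.        ] dist 79.04756823085492 dir handle-button 1.8082293323879899
blk [603.54974491  44.90191621 195.        ]
blk [ 641.99821214 -110.12385037  195.        ]
blk [ 582.9748152  -122.84559651  195.        ]
blk [544.78654835  30.06905165 195.        ]
rail [639.17080787 365.86258604 178.        ]
rail [ 766.51439335 -137.93777729  178.        ]
rail [ 481.45212365 -205.69703564  178.        ]
rail [358.9432114  293.48688787 178.        ]
side proj of button [321.89153535 198.95897377] seen (322.22222222222223, 200.0)
mug [569.27550628 296.11455659 225.        ]  jar [424.74596733 247.46832811 215.        ]
```

```bash
cat >> h.py <<'E'
def plan(pos,yaw,tpos,tyaw,n,hand):
    """n equal rows from pos/yaw to tpos/tyaw (tool down)"""
    pos=np.array(pos,float);T=[];Y=[]
    for i in range(n):
        k=n-i;d=(np.array(tpos)-pos)/k;dy=(tyaw-yaw)/k
        c,s=np.cos(yaw),np.sin(yaw)
        t=np.round([(d[0]*c+d[1]*s)/25,(d[0]*s-d[1]*c)/25,-d[2]/25],2)
        u=np.round(-dy/.1,2);T.append(t.tolist());Y.append(float(u))
        w=t*25;pos+=[w[0]*c+w[1]*s,w[0]*s-w[1]*c,-w[2]];yaw-=u*.1
    import json;print(json.dumps({"translation":T,"yaw":Y,"hand":[hand]*n}))
def now():
    from plant import status
    s=status.sense();return s
def go(tpos,tyaw,n,hand):
    s=now();plan(s["position"],s["orientation"][2],tpos,tyaw,n,hand)
E
python3 -c "
from h import *
go([376,-362,335],1.0,17,0)"
```

```text
{"translation": [[0.67, -0.5, -0.07], [0.7, -0.47, -0.07], [0.72, -0.44, -0.07], [0.73, -0.4, -0.07], [0.75, -0.37, -0.07], [0.77, -0.34, -0.07], [0.78, -0.3, -0.07], [0.8, -0.27, -0.08], [0.81, -0.23, -0.07], [0.82, -0.19, -0.08], [0.82, -0.15, -0.07], [0.83, -0.12, -0.08], [0.84, -0.08, -0.07], [0.84, -0.04, -0.08], [0.84, -0.0, -0.07], [0.84, 0.04, -0.08], [0.83, 0.07, -0.07]], "yaw": [-0.46, -0.46, -0.46, -0.46, -0.45, -0.46, -0.45, -0.46, -0.45, -0.46, -0.45, -0.46, -0.45, -0.46, -0.45, -0.46, -0.45], "hand": [0, 0, 0, 0, 0, 0, 0, 0, 0, 0, 0, 0, 0, 0, 0, 0, 0]}
```

Call:
apply_moves(
  translation=[
    [0.67, -0.5, -0.1],
    [0.7, -0.47, -0.1],
    [0.72, -0.44, -0.1],
    [0.73, -0.4, -0.1],
    [0.75, -0.37, -0.1],
    [0.77, -0.34, -0.1],
    [0.78, -0.3, -0.1],
    [0.8, -0.27, -0.1],
    [0.81, -0.23, -0.1],
    [0.82, -0.19, -0.1],
    [0.82, -0.15, -0.1],
    [0.83, -0.12, -0.1],
    [0.84, -0.08, -0.1],
    [0.84, -0.04, -0.1],
    [0.84, 0, -0.1],
    [0.84, 0.04, -0.1],
    [0.83, 0.07, -0.1],
  ],
  yaw=[-0.46, -0.46, -0.46, -0.46, -0.46, -0.46, -0.46, -0.46, -0.46, -0.46, -0.46, -0.46, -0.46, -0.46, -0.46, -0.46, -0.46],
  hand=[0, 0, 0, 0, 0, 0, 0, 0, 0, 0, 0, 0, 0, 0, 0, 0, 0],
  grip_force=30,
)

```text
time: 2.12
position: [382.7, -335.6, 348.5]
orientation: [-3.141, 0.006, 1.067]
force: [0.8, -0.9, -0.4]
finger_gap: -0.2
```

```bash
python3 -c "
from h import *
s=now();print(s['position'],s['orientation'],s['joint_pos'],s['force'])
go([607.3,-91.6,330],1.8145,19,0)"
```

```text
[ 382.68615478 -335.63142378  348.46668939] [-3.1411728   0.00607922  1.06653387] [ 0.91152998  0.09126783 -0.29050039  1.86762999  0.0347303   1.18641039
  0.10488911] [ 0.80224723 -0.873634   -0.43486101]
{"translation": [[0.68, 0.17, 0.04], [0.67, 0.19, 0.04], [0.66, 0.22, 0.04], [0.65, 0.24, 0.04], [0.64, 0.27, 0.04], [0.63, 0.29, 0.04], [0.62, 0.32, 0.04], [0.61, 0.34, 0.04], [0.6, 0.37, 0.04], [0.58, 0.39, 0.04], [0.56, 0.41, 0.04], [0.55, 0.44, 0.04], [0.53, 0.46, 0.04], [0.51, 0.48, 0.04], [0.49, 0.49, 0.04], [0.47, 0.52, 0.03], [0.45, 0.53, 0.04], [0.43, 0.55, 0.03], [0.42, 0.57, 0.04]], "yaw": [-0.39, -0.39, -0.39, -0.39, -0.39, -0.39, -0.4, -0.39, -0.4, -0.39, -0.4, -0.39, -0.4, -0.39, -0.4, -0.39, -0.4, -0.39, -0.4], "hand": [0, 0, 0, 0, 0, 0, 0, 0, 0, 0, 0, 0, 0, 0, 0, 0, 0, 0, 0]}
```

Call:
apply_moves(
  translation=[
    [0.68, 0.17, 0.04],
    [0.67, 0.19, 0.04],
    [0.66, 0.22, 0.04],
    [0.65, 0.24, 0.04],
    [0.64, 0.27, 0.04],
    [0.63, 0.29, 0.04],
    [0.62, 0.32, 0.04],
    [0.61, 0.34, 0.04],
    [0.6, 0.37, 0.04],
    [0.58, 0.39, 0.04],
    [0.56, 0.41, 0.04],
    [0.55, 0.44, 0.04],
    [0.53, 0.46, 0.04],
    [0.51, 0.48, 0.04],
    [0.49, 0.49, 0.04],
    [0.47, 0.52, 0.04],
    [0.45, 0.53, 0.04],
    [0.2, 0.3, 0],
    [0, 0, 0],
  ],
  yaw=[-0.39, -0.39, -0.39, -0.39, -0.39, -0.39, -0.4, -0.39, -0.4, -0.39, -0.4, -0.39, -0.4, -0.39, -0.4, -0.39, -0.4, -0.2, 0],
  hand=[0, 0, 0, 0, 0, 0, 0, 0, 0, 0, 0, 0, 0, 0, 0, 0, 0, 0, 0],
)

```text
time: 3.7
position: [605.9, -72.4, 326.8]
orientation: [-3.139, 0.0, 1.841]
force: [-0.5, -0.9, 0.0]
finger_gap: 0.2
```

```bash
python3 - <<'E'
from h import *
from plant import cams
import cv2
s=now();print(s['position'],s['orientation'],s['joint_pos'],s['force'])
go([607.3,-91.6,300],1.8145,4,0)
for n,c in(("top",(260,130)),("side",(270,140))):
    p=cams.grab_frame(n);i=p["pixels"][c[1]:c[1]+120,c[0]:c[0]+140,::-1]
    cv2.imwrite(f"pics/{n}1.png",cv2.resize(i,None,fx=5,fy=5,interpolation=cv2.INTER_CUBIC))
E
```

```text
[605.8706079  -72.43711299 326.76737465] [-3.13939468e+00  2.66772336e-04  1.84060251e+00] [ 0.51388591  0.34711583 -0.5715971   1.64785007  0.19904065  1.20717104
  0.16769811] [-0.49570437 -0.94651642  0.03486819]
{"translation": [[-0.19, -0.04, 0.27], [-0.19, -0.04, 0.27], [-0.19, -0.03, 0.27], [-0.19, -0.03, 0.26]], "yaw": [0.07, 0.06, 0.07, 0.06], "hand": [0, 0, 0, 0]}
```

View pics/side1.png

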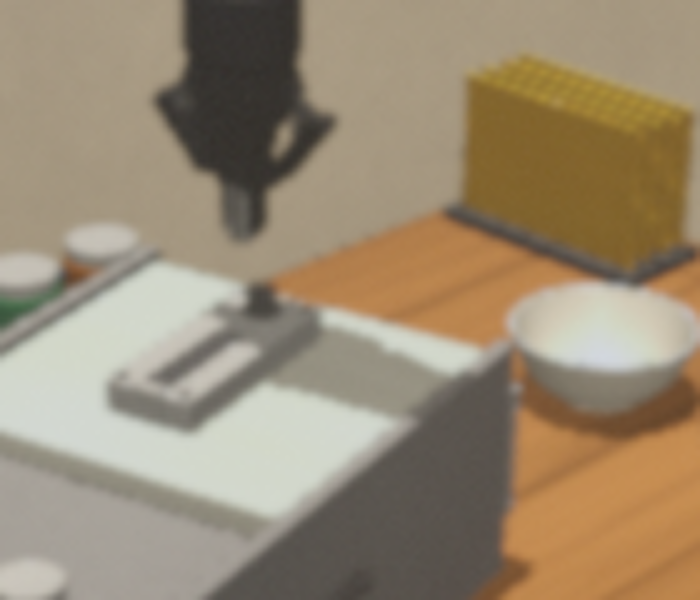

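View pics/top1.png

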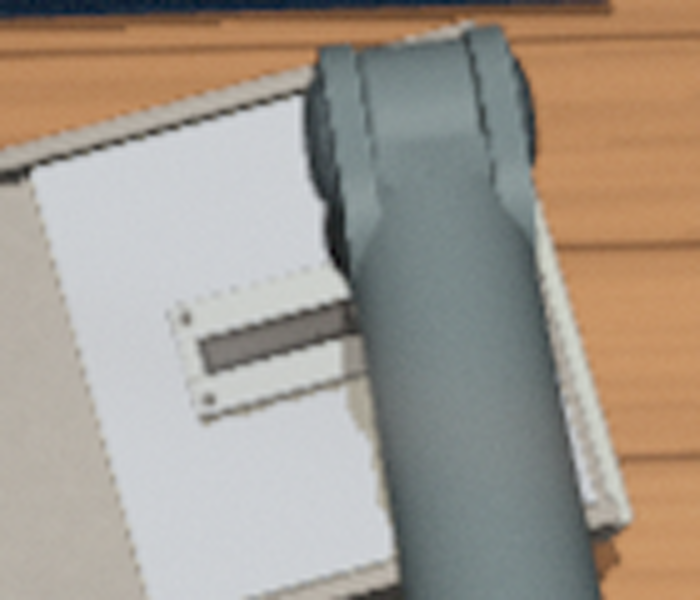

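The side view shows the closed fingertips at zoomed px (240, 238), above and slightly to the +y side of the button at (262, 295). I'll centre over it and come down.

Call:
apply_moves(
  translation=[
    [-0.19, -0.04, 0.27],
    [-0.19, -0.04, 0.27],
    [-0.19, -0.03, 0.27],
    [-0.19, -0.03, 0.27],
    [0, 0, 0],
    [0, 0, 0],
  ],
  yaw=[0.07, 0.06, 0.07, 0.06, 0, 0],
  hand=[0, 0, 0, 0, 0, 0],
)

```text
time: 4.3
position: [603.1, -104.3, 295.9]
orientation: [-3.133, 0.006, 1.796]
force: [-0.0, 0.1, 0.1]
finger_gap: 0.0
```

```bash
python3 - <<'E'
from h import *
s=now();print(s['time'],s['position'],s['orientation'],s['force'])
go([607.3,-91.6,291],1.8145,3,0)
E
```

```text
4.3 [ 603.09528648 -104.25397996  295.89469435] [-3.13276319  0.00604173  1.79615892] [-0.00416775  0.13780739  0.14581614]
{"translation": [[0.15, 0.09, 0.07], [0.15, 0.09, 0.06], [0.15, 0.1, 0.07]], "yaw": [-0.06, -0.06, -0.06], "hand": [0, 0, 0]}
```

Call:
apply_moves(
  translation=[
    [0.4, 0.24, 0],
    [0, 0, 0],
    [0, 0, 0],
  ],
  yaw=[-0.16, 0, 0],
  hand=[0, 0, 0],
)

```text
time: 4.55
position: [606.5, -93.8, 295.3]
orientation: [-3.132, 0.006, 1.811]
force: [-0.0, -0.6, 0.1]
finger_gap: 0.0
```

```bash
python3 - <<'E'
from h import *
s=now();print(s['time'],s['position'],s['orientation'],s['force'],s['dq'])
go([607.3,-91.6,291],1.8145,1,0)
E
```

```text
4.55 [606.50338445 -93.78017012 295.28056628] [-3.13157435  0.0058927   1.81092912] [-0.0098678  -0.60339637  0.07884022] [-0.02545645 -0.00395264 -0.02791936 -0.00338947 -0.02737496 -0.00961426
  0.00102062]
{"translation": [[0.08, 0.05, 0.17]], "yaw": [-0.04], "hand": [0]}
```

Call:
apply_moves(
  translation=[
    [0.08, 0.05, 0.2],
    [0, 0, 0],
    [0, 0, 0],
  ],
  yaw=[0, 0, 0],
  hand=[0, 0, 0],
)

```text
time: 4.8
position: [608.1, -89.0, 290.9]
orientation: [-3.134, 0.006, 1.814]
force: [-1.6, 0.4, 0.5]
finger_gap: 0.1
```

Call:
apply_moves(
  translation=[
    [0, 0, 0.06],
    [0, 0, 0],
  ],
  yaw=[0, 0],
  hand=[0, 0],
)

```text
time: 4.97
position: [608.2, -88.3, 289.4]
orientation: [-3.134, 0.006, 1.815]
force: [-0.6, -0.1, -0.2]
finger_gap: 0.3
```

Call:
apply_moves(
  translation=[
    [0, 0, 0.05],
    [0, 0, 0],
  ],
  yaw=[0, 0],
  hand=[0, 0],
)

```text
time: 5.13
position: [608.2, -88.3, 288.2]
orientation: [-3.134, 0.006, 1.815]
force: [-0.5, -0.1, -0.7]
finger_gap: -0.2
```

Call:
apply_moves(
  translation=[
    [-0.12, -0.06, 0],
    [0, 0, 0],
  ],
  yaw=[0, 0],
  hand=[0, 0],
)

```text
time: 5.3
position: [607.4, -92.0, 288.2]
orientation: [-3.134, 0.006, 1.815]
force: [0.1, -0.2, 0.3]
finger_gap: -0.2
```

Call:
apply_moves(
  translation=[
    [0, 0, 0.06],
    [0, 0, 0],
  ],
  yaw=[0, 0],
  hand=[0, 0],
)

```text
time: 5.47
position: [607.3, -92.7, 286.6]
orientation: [-3.134, 0.006, 1.814]
force: [0.1, -0.3, 0.0]
finger_gap: 0.1
```

Call:
apply_moves(
  translation=[
    [0, 0, 0.04],
    [0, 0, 0],
  ],
  yaw=[0, 0],
  hand=[0, 0],
)

```text
time: 5.63
position: [607.3, -93.0, 285.5]
orientation: [-3.134, 0.006, 1.814]
force: [0.2, 0.6, -0.2]
finger_gap: -0.1
```

Call:
apply_moves(
  translation=[
    [0, 0, 0.04],
    [0, 0, 0],
  ],
  yaw=[0, 0],
  hand=[0, 0],
)

```text
time: 5.8
position: [607.4, -93.0, 284.5]
orientation: [-3.135, 0.006, 1.814]
force: [-0.5, -0.1, 1.2]
finger_gap: 0.0
```

Call:
apply_moves(
  translation=[
    [0, 0, 0.04],
    [0, 0, 0],
  ],
  yaw=[0, 0],
  hand=[0, 0],
)

```text
time: 5.97
position: [607.5, -92.9, 283.7]
orientation: [-3.135, 0.007, 1.814]
force: [-0.6, 0.1, 0.4]
finger_gap: -0.1
```

Call:
apply_moves(
  translation=[
    [0, 0, 0.03],
    [0, 0, 0],
  ],
  yaw=[0, 0],
  hand=[0, 0],
)

```text
time: 6.13
position: [607.6, -92.9, 283.1]
orientation: [-3.135, 0.007, 1.814]
force: [0.6, 0.3, 0.9]
finger_gap: 0.2
```

Call:
apply_moves(
  translation=[
    [0, 0, 0.03],
    [0, 0, 0],
  ],
  yaw=[0, 0],
  hand=[0, 0],
)

```text
time: 6.3
position: [607.7, -92.9, 282.4]
orientation: [-3.135, 0.007, 1.814]
force: [-0.6, 0.1, 0.4]
finger_gap: 0.1
```

```bash
cat > look.py <<'E'
import sys
from h import *
from plant import cams
import cv2
for a in sys.argv[2:]:
    n,x,y,w,hh,f=a.split(",");x,y,w,hh,f=map(int,(x,y,w,hh,f))
    p=cams.grab_frame(n);cv2.imwrite(f"pics/{n}{sys.argv[1]}.png",cv2.resize(p["pixels"][y:y+hh,x:x+w,::-1],None,fx=f,fy=f,interpolation=cv2.INTER_CUBIC))
s=now();print(s['time'],s['position'].round(1),s['orientation'].round(3),s['force'].round(1),s['finger_gap'])
E
python3 look.py 2 side,280,160,100,80,8
```

```text
6.35 [607.7 -92.9 282.6] [-3.135  0.007  1.814] [-0.  -0.3  1.3] -0.10554925847385634
```

View pics/side2.png

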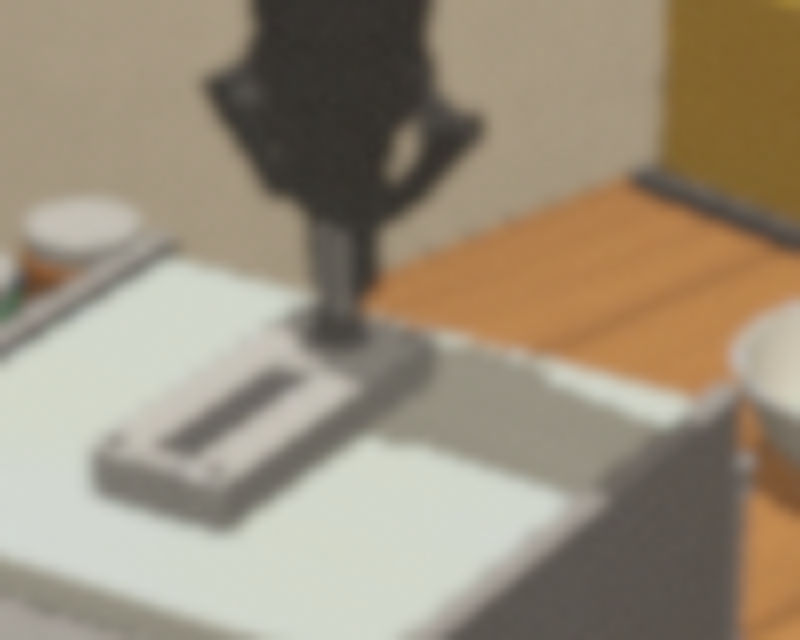

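The fingertips are on the button at zoomed px (340, 320), and the handle is still stowed. I'll keep pressing in fine steps.

Call:
apply_moves(
  translation=[
    [0, 0, 0.03],
    [0, 0, 0],
  ],
  yaw=[0, 0],
  hand=[0, 0],
)

```text
time: 6.52
position: [607.7, -92.9, 281.8]
orientation: [-3.135, 0.007, 1.814]
force: [-0.3, 0.1, 0.9]
finger_gap: 0.1
```

Call:
apply_moves(
  translation=[
    [0, 0, 0.03],
    [0, 0, 0],
  ],
  yaw=[0, 0],
  hand=[0, 0],
)

```text
time: 6.68
position: [607.7, -92.9, 281.1]
orientation: [-3.135, 0.007, 1.814]
force: [-0.2, -0.4, 0.6]
finger_gap: 0.2
```

Call:
apply_moves(
  translation=[
    [0, 0, 0.03],
    [0, 0, 0],
  ],
  yaw=[0, 0],
  hand=[0, 0],
)

```text
time: 6.85
position: [607.8, -92.9, 280.4]
orientation: [-3.136, 0.007, 1.814]
force: [0.4, -0.1, 1.1]
finger_gap: -0.2
```

Call:
apply_moves(
  translation=[
    [0, 0, 0.03],
    [0, 0, 0],
  ],
  yaw=[0, 0],
  hand=[0, 0],
)

```text
time: 7.02
position: [607.8, -92.9, 279.7]
orientation: [-3.136, 0.007, 1.814]
force: [0.6, -0.2, 1.2]
finger_gap: -0.3
```

Call:
apply_moves(
  translation=[
    [0, 0, 0.03],
    [0, 0, 0],
  ],
  yaw=[0, 0],
  hand=[0, 0],
)

```text
time: 7.18
position: [607.8, -92.8, 279.0]
orientation: [-3.136, 0.007, 1.814]
force: [-0.9, 0.2, 2.4]
finger_gap: 0.1
```

Call:
apply_moves(
  translation=[
    [0, 0, 0.03],
    [0, 0, 0],
  ],
  yaw=[0, 0],
  hand=[0, 0],
)

```text
time: 7.35
position: [607.8, -92.9, 278.2]
orientation: [-3.136, 0.007, 1.814]
force: [-0.3, 0.1, 1.7]
finger_gap: -0.0
```

Call:
apply_moves(
  translation=[
    [0, 0, 0.03],
    [0, 0, 0],
  ],
  yaw=[0, 0],
  hand=[0, 0],
)

```text
time: 7.52
position: [607.8, -92.9, 277.5]
orientation: [-3.136, 0.007, 1.814]
force: [-1.8, -0.6, 1.1]
finger_gap: -0.4
```

Call:
apply_moves(
  translation=[
    [0, 0, 0.03],
    [0, 0, 0],
  ],
  yaw=[0, 0],
  hand=[0, 0],
)

```text
time: 7.68
position: [607.8, -92.9, 276.8]
orientation: [-3.136, 0.007, 1.814]
force: [-1.1, 0.0, 1.6]
finger_gap: -0.2
```

Call:
apply_moves(
  translation=[
    [0, 0, 0.03],
    [0, 0, 0],
  ],
  yaw=[0, 0],
  hand=[0, 0],
)

```text
time: 7.85
position: [607.8, -92.9, 276.2]
orientation: [-3.136, 0.007, 1.814]
force: [-0.5, -0.5, 1.8]
finger_gap: -0.3
```

```bash
python3 look.py 3 side,280,160,100,80,8; python3 look.py 3b
```

```text
7.9 [607.8 -92.9 276.2] [-3.136  0.008  1.814] [0.4 0.1 1.9] 0.18725361534989513
7.9 [607.8 -92.9 276.2] [-3.136  0.008  1.814] [0.4 0.1 1.9] 0.18725361534989513
```

View pics/side3.png

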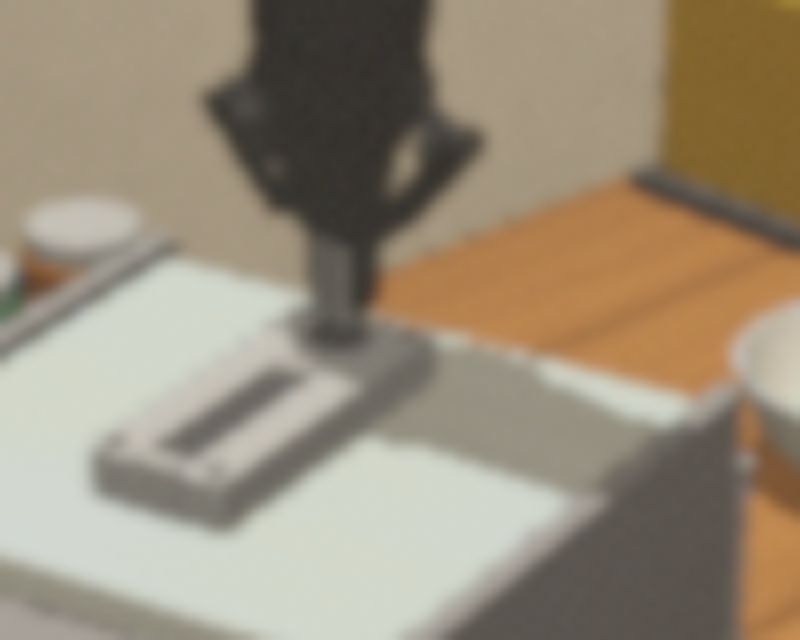

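The fingers have sunk about 9 mm and the handle is still stowed. The slack is long on this one.

Call:
apply_moves(
  translation=[
    [0, 0, 0.03],
    [0, 0, 0],
  ],
  yaw=[0, 0],
  hand=[0, 0],
)

```text
time: 8.07
position: [607.9, -92.9, 276.0]
orientation: [-3.136, 0.008, 1.814]
force: [-0.7, 0.6, 2.4]
finger_gap: 0.1
```

Call:
apply_moves(
  translation=[
    [0, 0, 0.03],
    [0, 0, 0],
  ],
  yaw=[0, 0],
  hand=[0, 0],
)

```text
time: 8.23
position: [607.9, -92.8, 276.0]
orientation: [-3.136, 0.008, 1.814]
force: [-0.9, -0.8, 3.1]
finger_gap: -0.2
```

Call:
apply_moves(
  translation=[
    [0, 0, 0.04],
  ],
  yaw=[0],
  hand=[0],
)

```text
time: 8.32
position: [607.9, -92.8, 275.6]
orientation: [-3.136, 0.008, 1.814]
force: [-3.4, -0.5, 8.1]
finger_gap: -0.1
```

Call:
apply_moves(
  translation=[
    [0, 0, 0.04],
  ],
  yaw=[0],
  hand=[0],
)

```text
time: 8.4
position: [608.0, -92.8, 275.5]
orientation: [-3.136, 0.009, 1.814]
force: [-3.4, -0.4, 8.9]
finger_gap: 0.1
```

Call:
apply_moves(
  translation=[
    [0, 0, 0.04],
  ],
  yaw=[0],
  hand=[0],
)

```text
time: 8.48
position: [608.0, -92.7, 275.5]
orientation: [-3.135, 0.009, 1.814]
force: [-3.7, 0.3, 7.9]
finger_gap: 0.1
```

```bash
python3 look.py 4 side,280,160,100,80,8
```

```text
8.5333 [607.9 -92.8 275.6] [-3.135  0.009  1.814] [-3.7 -0.2  7.3] -0.14551385951421558
```

View pics/side4.png

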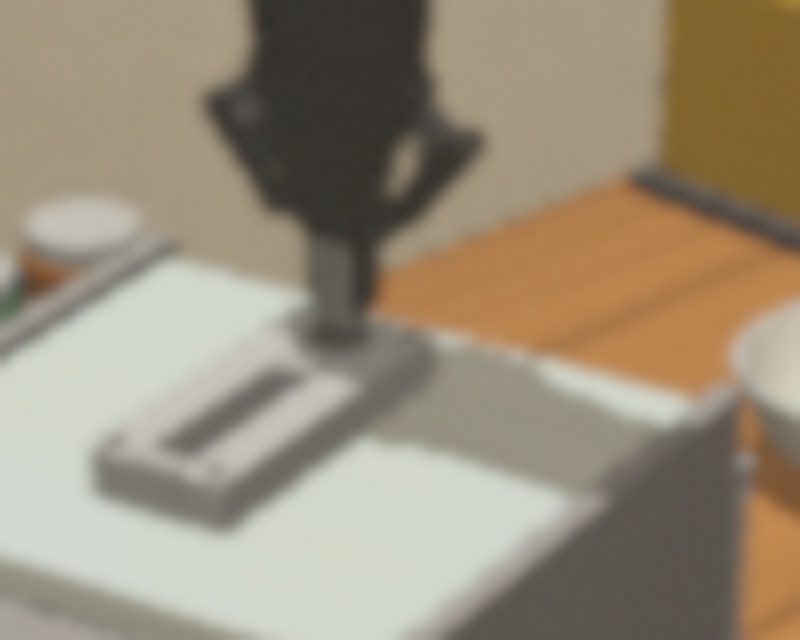

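The handle is still stowed at about 8 N. I'll increase a little, well below 18 N.

Call:
apply_moves(
  translation=[
    [0, 0, 0.05],
  ],
  yaw=[0],
  hand=[0],
)

```text
time: 8.62
position: [608.0, -92.7, 275.5]
orientation: [-3.135, 0.009, 1.814]
force: [-3.4, -0.7, 7.5]
finger_gap: 0.0
```

Call:
apply_moves(
  translation=[
    [0, 0, 0.05],
  ],
  yaw=[0],
  hand=[0],
)

```text
time: 8.7
position: [607.9, -92.7, 275.5]
orientation: [-3.135, 0.01, 1.814]
force: [-3.4, -0.4, 8.2]
finger_gap: 0.1
```

```bash
python3 look.py 5 side,280,160,100,80,8
```

```text
8.75 [608.  -92.7 275.5] [-3.135  0.01   1.814] [-2.8 -0.1  7.5] 0.04165262915710444
```

View pics/side5.png

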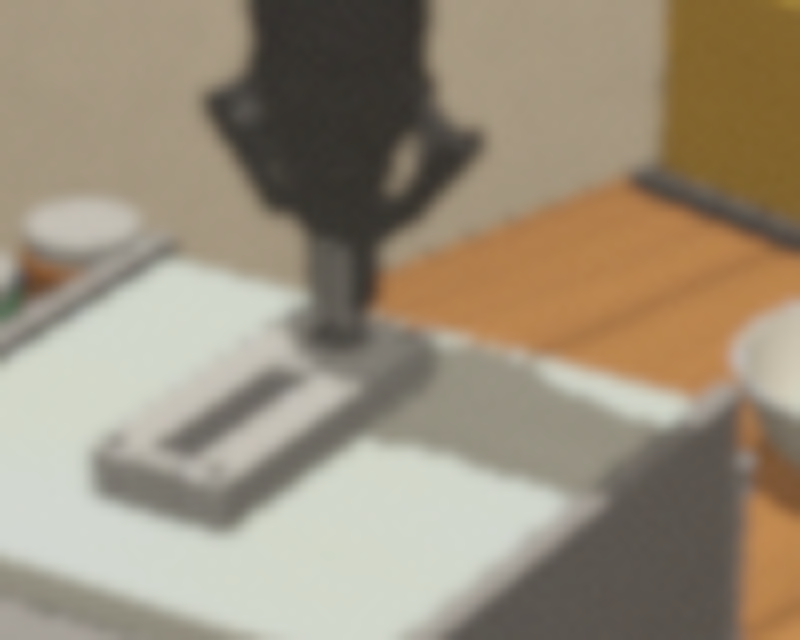

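Call:
apply_moves(
  translation=[
    [0, 0, 0.06],
  ],
  yaw=[0],
  hand=[0],
)

```text
time: 8.83
position: [608.0, -92.6, 275.1]
orientation: [-3.135, 0.01, 1.814]
force: [-3.6, 1.0, 7.6]
finger_gap: 0.3
```

Call:
apply_moves(
  translation=[
    [0, 0, 0.07],
  ],
  yaw=[0],
  hand=[0],
)

```text
time: 8.92
position: [607.9, -92.6, 274.5]
orientation: [-3.135, 0.011, 1.814]
force: [-2.8, -0.5, 7.6]
finger_gap: -0.2
```

```bash
python3 look.py 6 side,280,160,100,80,8; python3 -c "
from h import *
s=now();print(s['torque'],s['joint_pos'],s['dq'],s['joint_torque'])"
```

```text
8.9667 [608.  -92.6 274.4] [-3.135  0.011  1.814] [-4.2  0.1  8. ] 0.220603609683742
[0.07587055 0.78598081 0.01325556] [ 0.51464784  0.40088482 -0.54357117  1.69022385  0.24005574  1.11878908
  0.14248536] [ 0.00172515 -0.00085268 -0.00122817 -0.00166518 -0.00162216 -0.00091238
  0.00305667] [-3.11749214e-01 -3.60311794e+01 -4.49246228e+00 -2.21672487e+01
  1.43071222e-01 -9.96560007e-01 -1.31400686e-02]
```

View pics/side6.png

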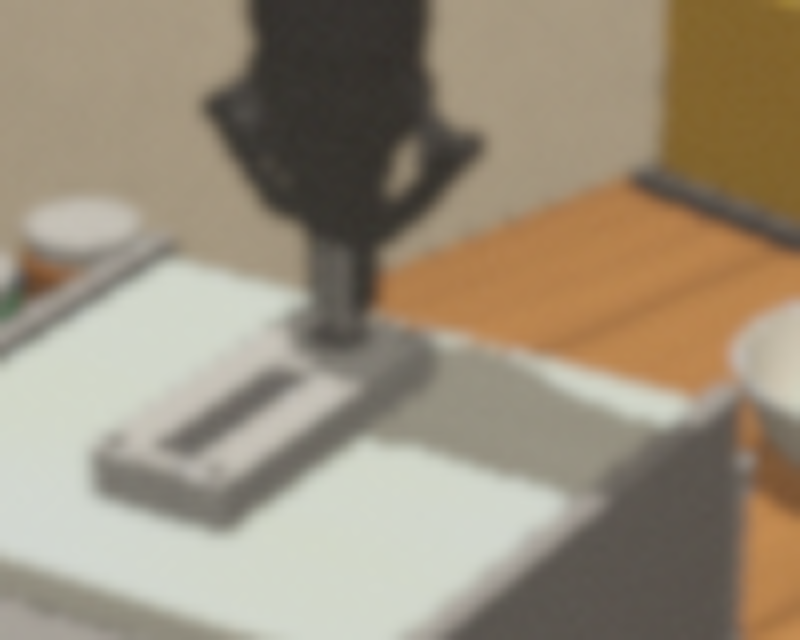

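It's moving again (z 274.5 mm, about 8 N) and the handle isn't out yet.

Call:
apply_moves(
  translation=[
    [0, 0, 0.06],
  ],
  yaw=[0],
  hand=[0],
)

```text
time: 9.05
position: [608.0, -92.5, 274.2]
orientation: [-3.135, 0.012, 1.814]
force: [-4.2, -0.8, 8.8]
finger_gap: -0.5
```

Call:
apply_moves(
  translation=[
    [0, 0, 0.06],
  ],
  yaw=[0],
  hand=[0],
)

```text
time: 9.13
position: [608.0, -92.5, 274.2]
orientation: [-3.135, 0.012, 1.814]
force: [-4.4, -0.4, 9.7]
finger_gap: 0.1
```

```bash
python3 look.py 7 side,280,160,100,80,8
```

```text
9.1833 [608.  -92.5 274.2] [-3.135  0.012  1.814] [-3.8  0.1 10.1] -0.04770652501828072
```

View pics/side7.png

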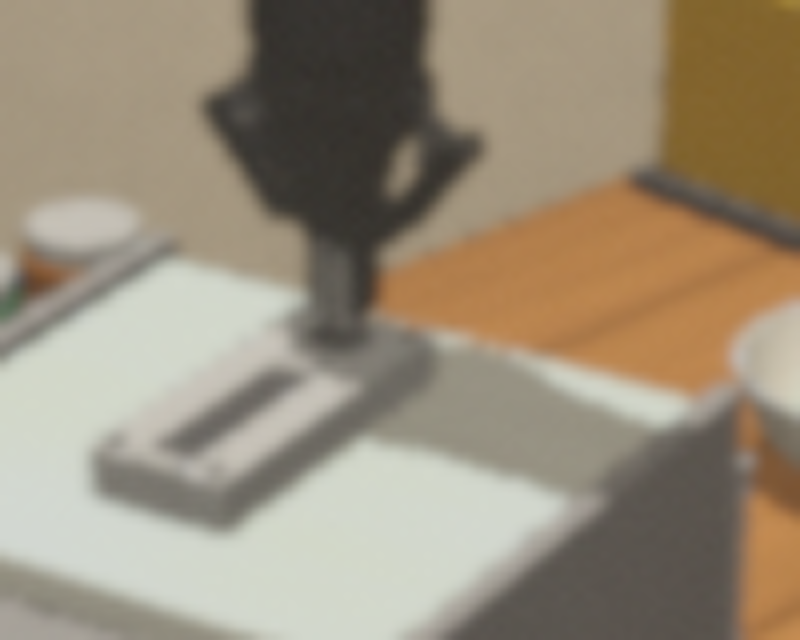

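Call:
apply_moves(
  translation=[
    [0, 0, 0.06],
  ],
  yaw=[0],
  hand=[0],
)

```text
time: 9.27
position: [608.0, -92.5, 274.3]
orientation: [-3.134, 0.013, 1.813]
force: [-3.4, -0.2, 9.7]
finger_gap: -0.0
```

```bash
python3 look.py 8 side,280,160,100,80,8
```

```text
9.3167 [608.  -92.4 274.3] [-3.134  0.013  1.814] [-4.2 -0.9  8.8] -0.03643700124092179
```

View pics/side8.png

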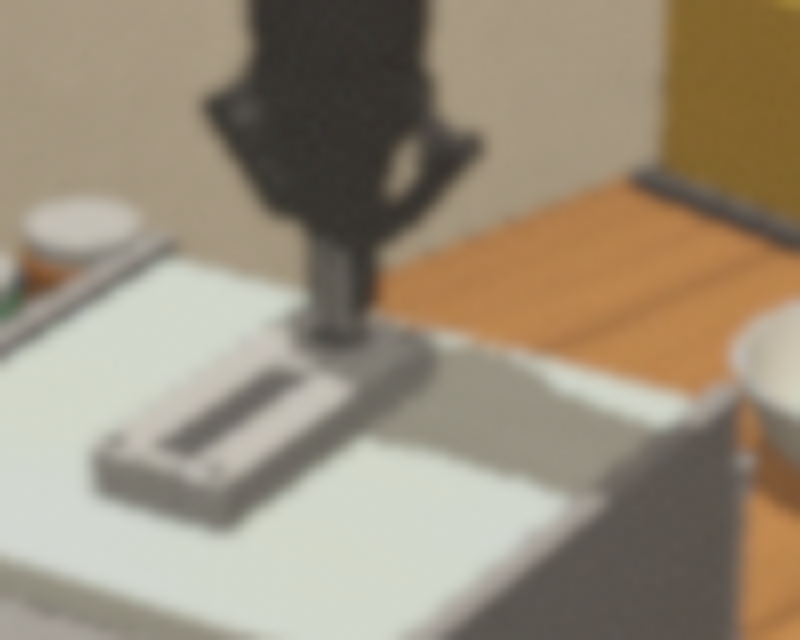

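Call:
apply_moves(
  translation=[
    [0, 0, 0.08],
  ],
  yaw=[0],
  hand=[0],
)

```text
time: 9.4
position: [608.0, -92.4, 273.8]
orientation: [-3.134, 0.013, 1.813]
force: [-2.9, -0.7, 7.4]
finger_gap: -0.3
```

```bash
python3 look.py 9 side,280,160,100,80,8
```

```text
9.45 [608.  -92.4 273.5] [-3.134  0.013  1.814] [-3.4 -0.9  7.5] 0.13144402109771655
```

View pics/side9.png

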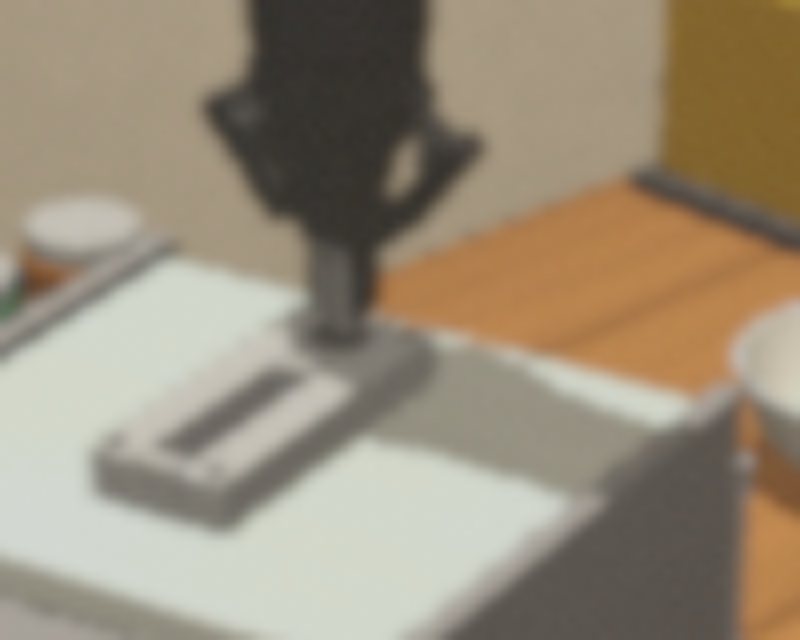

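Call:
apply_moves(
  translation=[
    [0, 0, 0.05],
  ],
  yaw=[0],
  hand=[0],
)

```text
time: 9.53
position: [608.0, -92.4, 273.5]
orientation: [-3.134, 0.014, 1.813]
force: [-2.9, 0.4, 7.6]
finger_gap: -0.2
```

```bash
python3 look.py 10 side,280,160,100,80,8
```

```text
9.5833 [607.9 -92.3 273.5] [-3.134  0.014  1.814] [-3.7  0.2  7.1] 0.20269419691616966
```

View pics/side10.png

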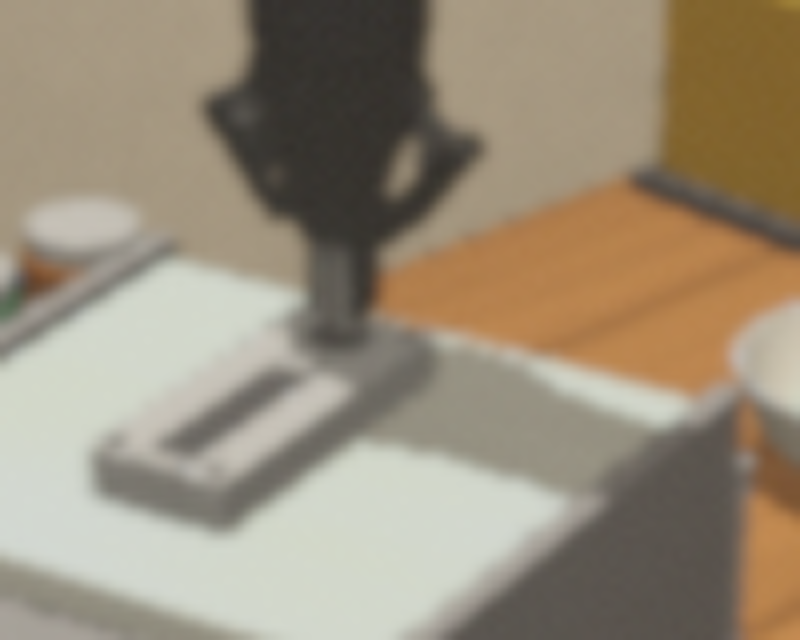

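```bash
cat > chk.py <<'E'
import sys,cv2,os
from h import *
from plant import cams
p=cams.grab_frame("side")["pixels"];c=p[195:222,290:325].astype(float)
if not os.path.exists("ref.npy"):np.save("ref.npy",c)
s=now();print("diff",np.abs(c-np.load("ref.npy")).mean().round(2),np.abs(c-np.load("ref.npy")).max(),s['time'],s['position'].round(1),s['force'].round(1))
E
python3 chk.py; python3 chk.py
```

```text
diff 0.0 0.0 9.6333 [608.  -92.4 273.5] [-3.2 -0.3  8.1]
diff 0.45 3.0 9.6833 [608.  -92.4 273.5] [-4.4 -0.3  7.6]
```

Call:
apply_moves(
  translation=[
    [0, 0, 0.07],
  ],
  yaw=[0],
  hand=[0],
)

```text
time: 9.77
position: [608.0, -92.3, 273.3]
orientation: [-3.134, 0.015, 1.813]
force: [-4.2, 0.6, 9.2]
finger_gap: 0.1
```

```bash
python3 chk.py
```

```text
diff 0.54 13.0 9.8167 [608.  -92.3 273.3] [-4.6 -0.   9.4]
```

Call:
apply_moves(
  translation=[
    [0, 0, 0.08],
  ],
  yaw=[0],
  hand=[0],
)

```text
time: 9.9
position: [608.0, -92.2, 273.1]
orientation: [-3.134, 0.015, 1.813]
force: [-4.4, 0.5, 12.5]
finger_gap: -0.1
```

```bash
python3 chk.py
```

```text
diff 0.64 16.0 9.95 [608.  -92.2 273.1] [-5.2  0.  10.8]
```

```bash
python3 look.py 11 side,280,160,100,80,8 top,280,150,100,80,8; python3 - <<'E'
import cv2,numpy as np
a=cv2.imread("pics/side0.png")[160:240,280:380].astype(int)
b=cv2.resize(cv2.imread("pics/side11.png"),(100,80),interpolation=cv2.INTER_AREA).astype(int)
r=cv2.resize(cv2.imread("pics/side10.png"),(100,80),interpolation=cv2.INTER_AREA).astype(int)
d=np.abs(b-r).max(2);print(np.argwhere(d>8).tolist())
E
```

```text
10.05 [608.  -92.3 273.2] [-3.134  0.015  1.813] [-4.5  0.7 10.4] -0.028499694838155364
[[0, 30], [0, 31], [0, 53], [0, 54], [1, 53], [1, 54], [2, 53], [2, 54], [17, 27], [17, 28], [18, 27], [18, 28], [27, 36], [44, 38], [44, 65], [45, 37], [45, 38], [45, 39], [45, 64], [45, 65], [46, 41], [46, 65], [47, 41], [57, 58], [58, 58], [59, 61], [59, 65], [60, 65]]
```

View pics/side11.png

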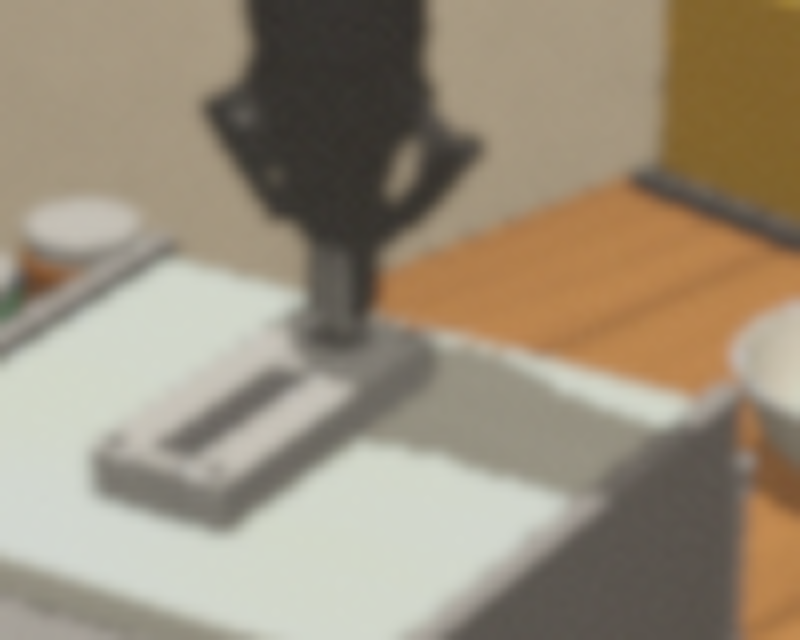

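View pics/top11.png

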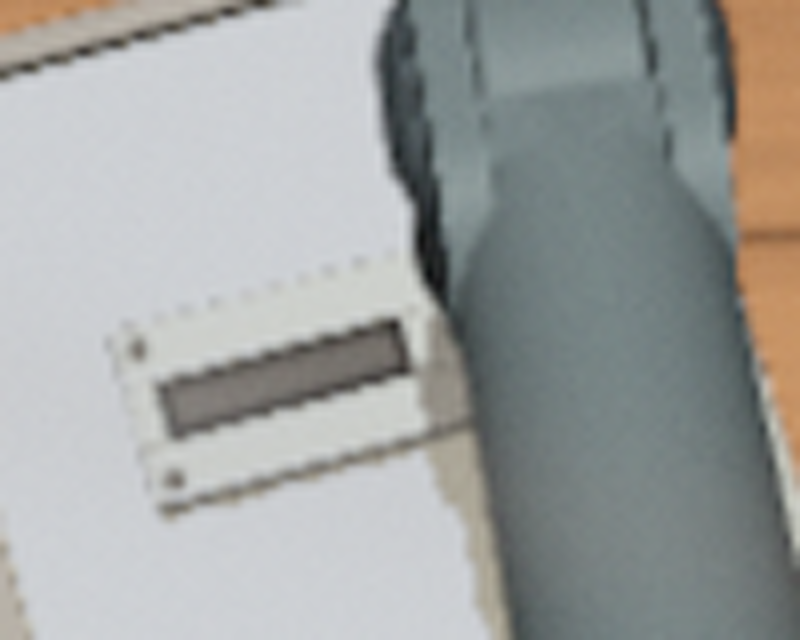

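Call:
apply_moves(
  translation=[
    [0, -0.04, 0.06],
  ],
  yaw=[0],
  hand=[0],
)

```text
time: 10.13
position: [607.7, -92.3, 273.5]
orientation: [-3.136, 0.016, 1.813]
force: [-0.8, 0.3, 7.9]
finger_gap: 0.0
```

Call:
apply_moves(
  translation=[
    [0, -0.02, 0.06],
  ],
  yaw=[0],
  hand=[0],
)

```text
time: 10.22
position: [607.7, -92.2, 273.6]
orientation: [-3.137, 0.017, 1.813]
force: [-3.0, -0.5, 7.7]
finger_gap: -0.3
```

```bash
python3 look.py 12 top,280,150,100,80,8
```

```text
10.2667 [607.7 -92.2 273.6] [-3.137  0.017  1.813] [-2.5 -0.1  8.9] 0.011971927673630523
```

View pics/top12.png

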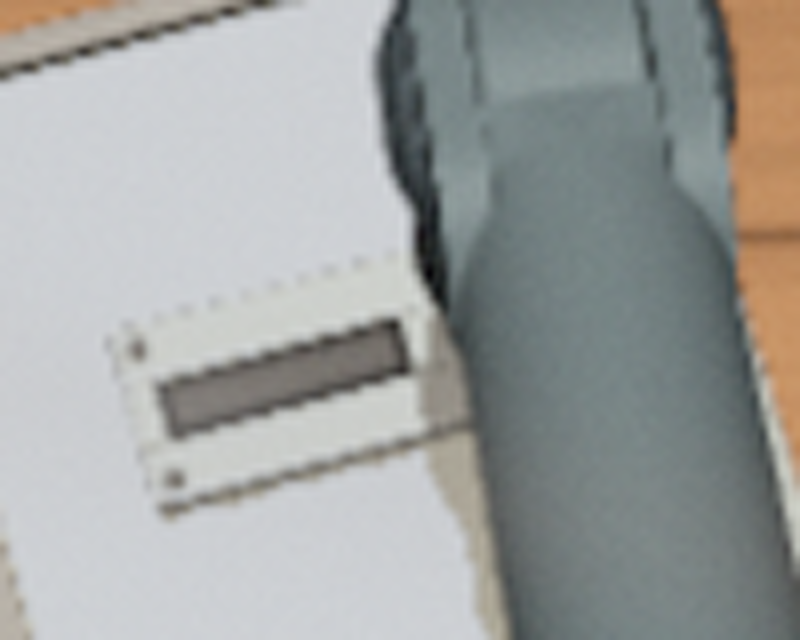

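Still stowed. I'll push in single rows, checking after each one.

```bash
rm -f ref.npy; cat > chk.py <<'E'
import sys,cv2,os
from h import *
from plant import cams
p=cams.grab_frame("top")["pixels"];c=p[185:215,295:332].astype(float)
if not os.path.exists("ref.npy"):np.save("ref.npy",c)
d=np.abs(c-np.load("ref.npy"))
s=now();print("diff",d.mean().round(2),d.max(),s['time'],s['position'].round(1),s['orientation'].round(3),s['force'].round(1))
E
python3 chk.py
```

```text
diff 0.0 0.0 10.3167 [607.7 -92.2 273.5] [-3.137  0.017  1.813] [-3.4 -0.2  7.1]
```

Call:
apply_moves(
  translation=[
    [0, 0, 0.08],
  ],
  yaw=[0],
  hand=[0],
)

```text
time: 10.4
position: [607.8, -92.1, 273.2]
orientation: [-3.137, 0.018, 1.813]
force: [-5.1, -0.5, 10.4]
finger_gap: -0.1
```

```bash
python3 chk.py
```

```text
diff 1.17 8.0 10.45 [607.7 -92.2 273.2] [-3.137  0.018  1.813] [-4.2 -0.3  9.9]
```

Call:
apply_moves(
  translation=[
    [0, -0.01, 0.09],
  ],
  yaw=[0],
  hand=[0],
)

```text
time: 10.53
position: [607.7, -92.1, 273.0]
orientation: [-3.137, 0.018, 1.813]
force: [-4.3, -0.7, 13.0]
finger_gap: -0.2
```

```bash
python3 chk.py
```

```text
diff 1.14 8.0 10.5833 [607.7 -92.1 273. ] [-3.137  0.019  1.813] [-3.8 -0.5 10.8]
```

```bash
python3 - <<'E'
from h import *
from plant import cams
import cv2
s=now();p=cams.grab_frame("side")
Rm=R.from_euler('xyz',s['orientation']).as_matrix()
tip=s['position']+Rm@[0,0,73];print("tip",tip)
i=p["pixels"][180:235,285:355,::-1];f=11
I=cv2.resize(i,None,fx=f,fy=f,interpolation=cv2.INTER_CUBIC)
def dot(X,c):
    q=(proj(p,X)-[285,180]+.5)*f;cv2.circle(I,(int(q[0]),int(q[1])),3,c,-1)
for a in(-11,11):
  for b in(-15,15):dot(s['position']+Rm@[a,b,73],(0,0,255))
for th in np.linspace(0,6.28,16):
    dot([607.4+10*np.cos(th),-91.6+10*np.sin(th),200],(0,255,0))
    dot([607.4+10*np.cos(th),-91.6+10*np.sin(th),195],(255,0,0))
ch=np.array([-.2413,.9704]);cx=np.array([.9704,.2413]);h=np.array([588.4,-14.2])
for a in(-32,32):
  for b in(-120,40):dot([*(h+a*cx+b*ch),195],(255,0,255))
cv2.imwrite("pics/side13.png",I)
E
```

```text
tip [607.7412111  -93.47856577 200.0445358 ]
```

View pics/side13.png

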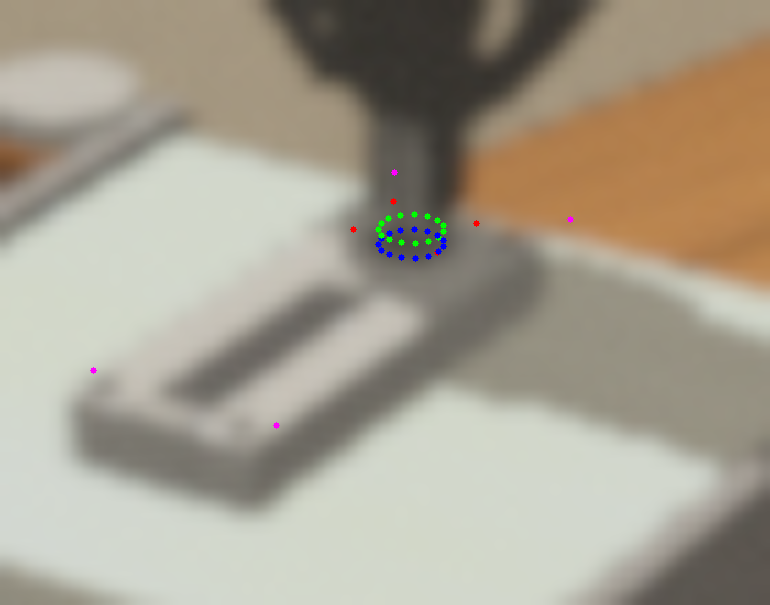

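```bash
python3 -c "
from h import *
s=now();print(s['torque'],s['force'])"
```

```text
[ 0.07995071  0.9622848  -0.02767864] [-3.7752204   0.25876231 10.60089896]
```

Call:
apply_moves(
  translation=[
    [0, 0, -0.2],
    [0, 0, -0.2],
    [0, 0, -0.2],
    [0, 0, 0],
    [0, 0, 0],
  ],
  yaw=[0, 0, 0, 0, 0],
  hand=[0, 0, 0, 0, 0],
)

```text
time: 11.05
position: [608.1, -91.8, 288.3]
orientation: [-3.139, 0.019, 1.814]
force: [-0.2, -0.3, -0.5]
finger_gap: -0.1
```

```bash
python3 look.py 14 side,285,170,70,60,11; python3 -c "
from h import *
s=now();print(s['torque'],s['force'])"
```

```text
11.1 [608.1 -91.8 288.2] [-3.139  0.019  1.814] [ 0.1 -0.9 -0.4] 0.05180285718152568
[0.02817483 0.00553956 0.02858074] [ 0.1097107  -0.86700065 -0.4018455 ]
```

View pics/side14.png

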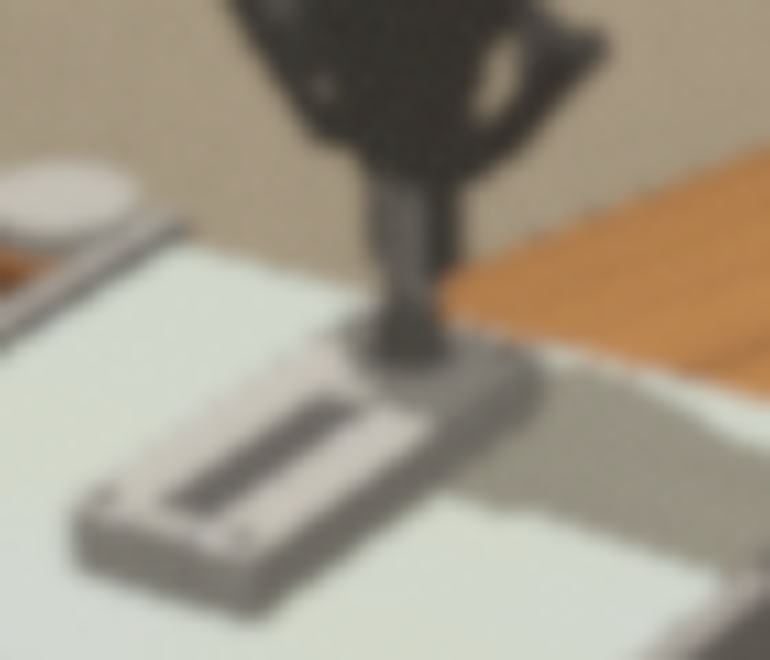

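Call:
apply_moves(
  translation=[
    [0.05, -0.01, 0.12],
    [0, 0, 0.16],
    [0, 0, 0.12],
    [0, 0, 0],
  ],
  yaw=[0, 0, 0, 0],
  hand=[0, 0, 0, 0],
  grip_force=80,
)

```text
time: 11.43
position: [607.6, -90.7, 276.3]
orientation: [-3.139, 0.018, 1.814]
force: [-0.1, -0.0, 2.0]
finger_gap: 0.2
```

```bash
rm ref.npy; python3 chk.py;python3 -c "
from h import *
s=now();print(s['torque'],s['force'],s['finger_gap'])"
```

```text
diff 0.0 0.0 11.4833 [607.6 -90.7 276.5] [-3.139  0.018  1.814] [ 1.  -0.9  0. ]
[ 0.01805344 -0.00262355  0.03405321] [ 0.99610215 -0.92685779  0.0496457 ] 0.023722742202363593
```

Call:
apply_moves(
  translation=[
    [0, 0, 0.03],
  ],
  yaw=[0],
  hand=[0],
)

```text
time: 11.57
position: [607.7, -90.7, 275.9]
orientation: [-3.139, 0.018, 1.814]
force: [-0.1, -0.2, 3.0]
finger_gap: 0.1
```

Call:
apply_moves(
  translation=[
    [0, 0, 0.03],
  ],
  yaw=[0],
  hand=[0],
)

```text
time: 11.65
position: [607.7, -90.7, 275.5]
orientation: [-3.139, 0.018, 1.814]
force: [-1.0, 0.1, 4.7]
finger_gap: 0.1
```

Call:
apply_moves(
  translation=[
    [0, 0, 0.04],
  ],
  yaw=[0],
  hand=[0],
)

```text
time: 11.73
position: [607.7, -90.7, 275.0]
orientation: [-3.139, 0.019, 1.814]
force: [-0.3, 0.4, 5.5]
finger_gap: -0.1
```

```bash
python3 chk.py;python3 -c "
from h import *
s=now();print(s['torque'],s['force'],s['finger_gap'])"
```

```text
diff 1.12 23.0 11.7833 [607.8 -90.7 275. ] [-3.139  0.019  1.814] [-0.7  0.3  4.9]
[0.06872229 0.35940838 0.02721898] [-0.72413149  0.29182653  4.91046011] -0.37610404640893585
```

Force now rises linearly at about 2 N/mm, so the earlier contact was off. I'll continue gently.

Call:
apply_moves(
  translation=[
    [0, 0, 0.04],
  ],
  yaw=[0],
  hand=[0],
)

```text
time: 11.87
position: [607.8, -90.6, 274.6]
orientation: [-3.139, 0.019, 1.814]
force: [-1.5, 0.1, 5.3]
finger_gap: 0.2
```

Call:
apply_moves(
  translation=[
    [0, 0, 0.05],
  ],
  yaw=[0],
  hand=[0],
)

```text
time: 11.95
position: [607.8, -90.6, 274.1]
orientation: [-3.139, 0.019, 1.814]
force: [-2.2, 0.2, 5.9]
finger_gap: -0.3
```

Call:
apply_moves(
  translation=[
    [0, 0, 0.05],
  ],
  yaw=[0],
  hand=[0],
)

```text
time: 12.03
position: [607.8, -90.6, 273.7]
orientation: [-3.139, 0.02, 1.813]
force: [-2.3, -0.1, 7.8]
finger_gap: 0.0
```

```bash
python3 chk.py;python3 -c "
from h import *
s=now();print(s['torque'],s['force'],s['finger_gap'])"
```

```text
diff 1.21 36.0 12.0833 [607.8 -90.6 273.6] [-3.139  0.019  1.813] [-2.5 -0.8  6.7]
[ 0.08133985  0.54265336 -0.03183677] [-2.51551902 -0.77901153  6.73137808] -0.03586106718865492
```

Call:
apply_moves(
  translation=[
    [0, 0, 0.05],
  ],
  yaw=[0],
  hand=[0],
)

```text
time: 12.17
position: [607.8, -90.6, 273.4]
orientation: [-3.139, 0.02, 1.813]
force: [-2.4, -0.4, 7.3]
finger_gap: -0.1
```

```bash
python3 chk.py
```

```text
diff 1.28 37.0 12.2167 [607.8 -90.5 273.4] [-3.139  0.02   1.813] [-3.7 -0.1  7. ]
```

Call:
apply_moves(
  translation=[
    [0, 0, 0.05],
  ],
  yaw=[0],
  hand=[0],
)

```text
time: 12.3
position: [607.8, -90.5, 273.1]
orientation: [-3.139, 0.02, 1.813]
force: [-2.4, -0.4, 5.0]
finger_gap: -0.1
```

```bash
python3 chk.py; python3 look.py 15 top,280,150,100,80,8
```

```text
diff 2.29 37.0 12.35 [607.8 -90.5 273. ] [-3.139  0.021  1.813] [-2.6 -0.3  8.5]
12.4 [607.8 -90.5 273.2] [-3.139  0.021  1.813] [-2.3  0.3  7.5] -0.08023704034909528
```

View pics/top15.png

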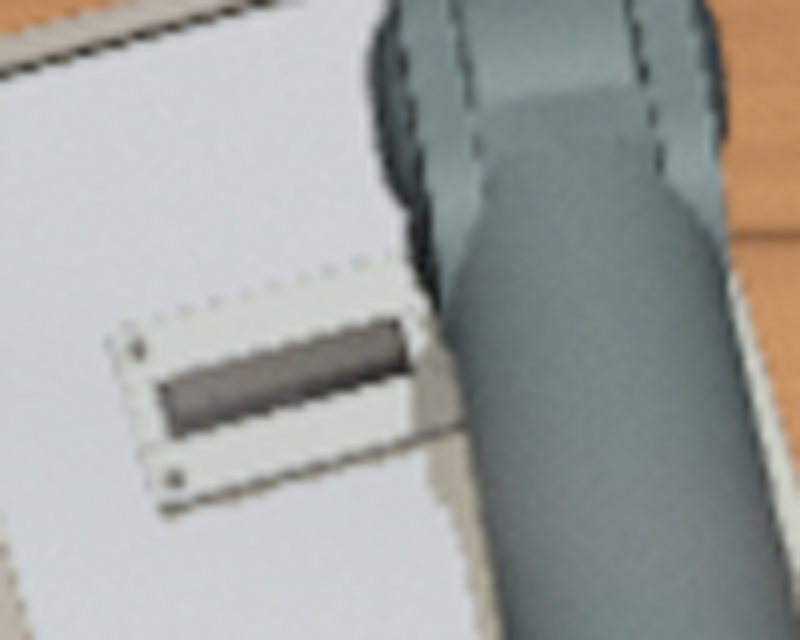

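```bash
python3 chk.py; python3 look.py 16 side,280,160,100,80,8  top,280,150,100,80,8
```

```text
diff 6.42 59.0 12.45 [607.8 -90.5 273.3] [-3.139  0.021  1.813] [-2.5 -0.   8.1]
12.55 [607.9 -90.5 273.3] [-3.139  0.021  1.813] [-2.7  0.5  7.2] -0.04649415873752861
```

View pics/side16.png

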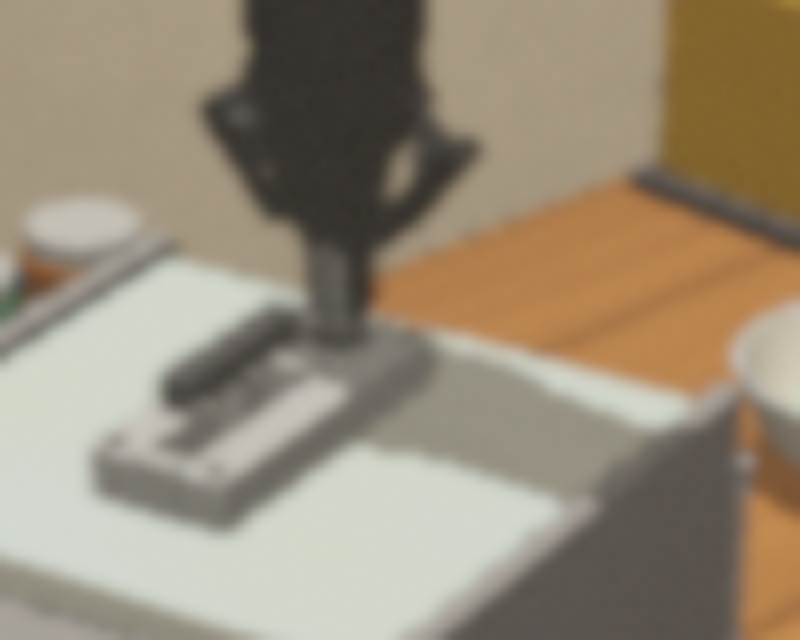

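The side view shows the bar standing out of the recess, at zoomed (165-300, 310-400), so it has popped. I'll lift off straight away.

Call:
apply_moves(
  translation=[
    [0, 0, -0.3],
    [0, 0, -0.6],
    [0, 0, -0.6],
    [0, 0, -0.5],
    [0, 0, 0],
  ],
  yaw=[0, 0, 0, 0, 0],
  hand=[0, 0, 0, 50, 60],
)

```text
time: 12.97
position: [607.2, -89.5, 323.6]
orientation: [-3.138, 0.019, 1.814]
force: [0.3, -0.1, 0.5]
finger_gap: 23.5
```

```bash
python3 look.py 17 side,280,160,100,80,8  top,280,150,100,80,8
```

```text
13.0667 [606.  -89.7 321. ] [-3.134  0.018  1.814] [ 0.6 -0.2  0.6] 37.91467104304076
```

View pics/top17.png

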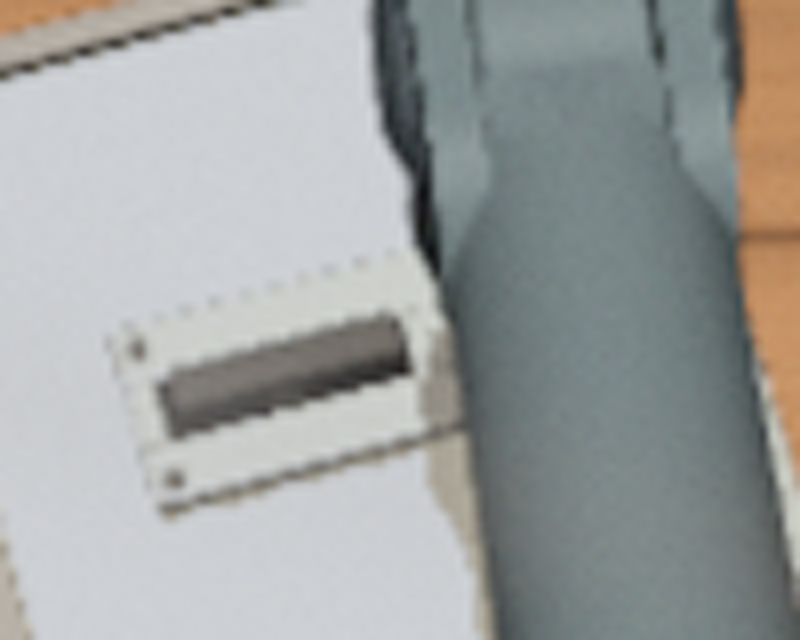

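View pics/side17.png

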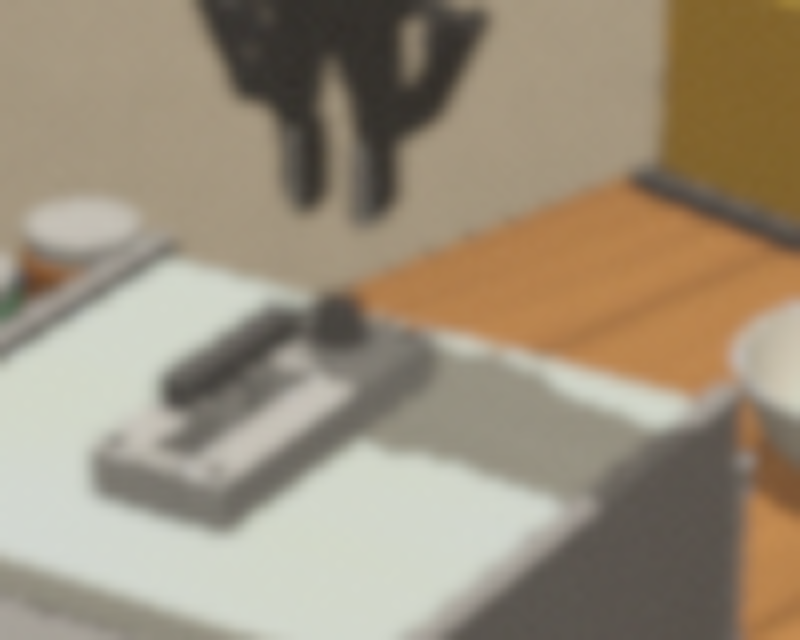

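```bash
python3 - <<'E'
from h import *
from plant import cams,find_in
p=cams.grab_frame("top")
print(at(p,315.5,195.9,228),[ (np.round(d["rect"],1),d["conf"]) for d in find_in("handle_bar",p)])
for h in ([588.3,-14.2,228],):print(proj(p,h))
go([588.4,-13,312],1.8145,5,60)
E
```

```text
[585.78623128 -15.21159528 228.        ] [(array([302. , 186.5,  26.2,  13.2]), 0.61)]
[315.1052002  195.00830712]
{"translation": [[0.63, 0.02, 0.06], [0.63, 0.02, 0.06], [0.63, 0.01, 0.06], [0.63, 0.02, 0.06], [0.62, 0.01, 0.07]], "yaw": [-0.0, -0.0, -0.0, -0.0, -0.01], "hand": [60, 60, 60, 60, 60]}
```

Call:
apply_moves(
  translation=[
    [0.6, 0.02, 0],
    [0.7, 0.02, 0],
    [0.6, 0.02, 0],
    [0.4, 0.01, 0],
    [0.2, 0, 0],
    [0, 0, 0],
    [0, 0, 0],
  ],
  yaw=[0, 0, 0, 0, 0, 0, 0],
  hand=[60, 60, 60, 60, 60, 60, 60],
)

```text
time: 13.75
position: [587.3, -22.5, 311.8]
orientation: [-3.121, 0.012, 1.815]
force: [0.1, -0.4, -0.7]
finger_gap: 60.1
```

```bash
python3 - <<'E'
from h import *
s=now();print(s['position'].round(1),s['orientation'].round(3),s['finger_gap'])
Rm=R.from_euler('xyz',s['orientation']).as_matrix();print("grasp",s['position']+Rm@[0,0,54])
go([588.3,-13.3,312],1.8145,1,60)
E
```

```text
[587.3 -22.5 311.8] [-3.121  0.012  1.815] 60.0639085979796
grasp [586.39098844 -23.40571075 257.83050682]
{"translation": [[0.35, 0.13, -0.01]], "yaw": [0.0], "hand": [60]}
```

Call:
apply_moves(
  translation=[
    [0.3, 0.13, 0],
    [0, 0, 0.3],
    [0, 0, 0.3],
    [0, 0, 0.2],
    [0, 0, 0],
  ],
  yaw=[0, 0, 0, 0, 0],
  hand=[60, 60, 60, 60, 60],
)

```text
time: 14.17
position: [589.0, -16.7, 289.3]
orientation: [-3.121, 0.013, 1.811]
force: [1.4, -0.9, -0.1]
finger_gap: 60.0
```

```bash
cat > g.py <<'E'
from h import *
s=now();print(s['time'],s['position'].round(1),s['orientation'].round(3),s['finger_gap'].round(1),s['force'].round(1),s['torque'].round(2))
Rm=R.from_euler('xyz',s['orientation']).as_matrix();print("grasp",(s['position']+Rm@[0,0,54]).round(1), "q",s['joint_pos'].round(2))
E
python3 g.py; python3 look.py 18 side,280,160,100,80,8
```

```text
14.2167 [589.1 -16.8 289.7] [-3.121  0.013  1.811] [-1.3  0.6 -0.5] 59.85735352175946Traceback (most recent call last):
  File "g.py", line 2, in <module>
    s=now();print(s['time'],s['position'].round(1),s['orientation'].round(3),s['finger_gap'].round(1),s['force'].round(1),s['torque'].round(2))
                                                                             ^^^^^^^^^^^^^^^^^^^^^
AttributeError: 'float' object has no attribute 'round'
```

View pics/side18.png

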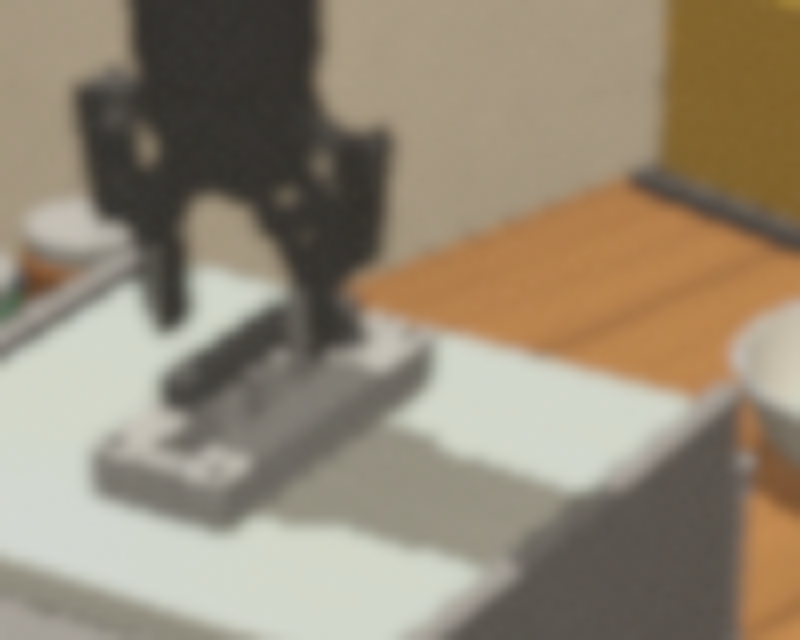

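The fingers straddle the bar. I'll lower, nudge about 3 mm in +y, and close.

Call:
apply_moves(
  translation=[
    [0.08, 0.03, 0.2],
    [0.03, 0, 0.2],
    [0, 0, 0.15],
    [0, 0, 0],
  ],
  yaw=[0, 0, 0, 0],
  hand=[60, 60, 60, 60],
)

```text
time: 14.55
position: [589.2, -15.2, 274.4]
orientation: [-3.121, 0.014, 1.808]
force: [0.2, -0.5, 0.8]
finger_gap: 60.1
```

```bash
sed -i "s/s\['finger_gap'\].round(1)/round(s['finger_gap'],1)/" g.py; python3 g.py
```

```text
14.55 [589.2 -15.2 274.4] [-3.121  0.014  1.808] 60.1 [ 0.2 -0.5  0.8] [ 0.02 -0.    0.02]
grasp [588.3 -16.2 220.4] q [ 0.43  0.37 -0.58  1.74  0.24  1.12  0.01]
```

Call:
apply_moves(
  translation=[
    [0.08, 0, 0.02],
    [0, 0, 0],
    [0, 0, 0],
    [0, 0, 0],
    [0, 0, 0],
    [0, 0, 0],
    [0, 0, 0],
    [0, 0, 0],
  ],
  yaw=[0, 0, 0, 0, 0, 0, 0, 0],
  hand=[60, 40, 25, 12, 8, 8, 8, 8],
  grip_force=40,
)

```text
time: 15.22
position: [590.2, -12.6, 274.0]
orientation: [-3.126, 0.014, 1.809]
force: [0.7, 0.1, -1.3]
finger_gap: 15.3
```

```bash
python3 g.py
```

```text
15.2167 [590.2 -12.6 274. ] [-3.126  0.014  1.809] 15.3 [ 0.7  0.1 -1.3] [ 0.11 -0.23  0.04]
grasp [589.6 -13.5 220.1] q [ 0.42  0.37 -0.58  1.74  0.24  1.11  0.  ]
```

Call:
apply_moves(
  translation=[
    [0, 0, 0],
    [0, 0, 0],
    [0, 0, 0],
    [0, 0, 0],
    [0, 0, 0],
    [0, 0, 0],
  ],
  yaw=[0.4, 0.6, 0.6, 0.6, 0.6, 0.6],
  hand=[8, 8, 8, 8, 8, 8],
  grip_force=50,
)

```text
time: 15.72
position: [590.2, -12.6, 274.1]
orientation: [-3.133, 0.019, 1.46]
force: [1.9, 0.0, -0.4]
finger_gap: 15.5
```

```bash
python3 g.py;python3 look.py 19 side,280,160,100,80,8
```

```text
15.7167 [590.2 -12.6 274.1] [-3.133  0.019  1.46 ] 15.5 [ 1.9  0.  -0.4] [ 0.04 -0.2   0.26]
grasp [589.7 -13.5 220.1] q [ 0.38  0.35 -0.52  1.75  0.21  1.11 -0.33]
15.7667 [590.3 -12.6 274.1] [-3.133  0.019  1.457] [ 1.3 -0.4 -1.2] 14.856964485052934
```

View pics/side19.png

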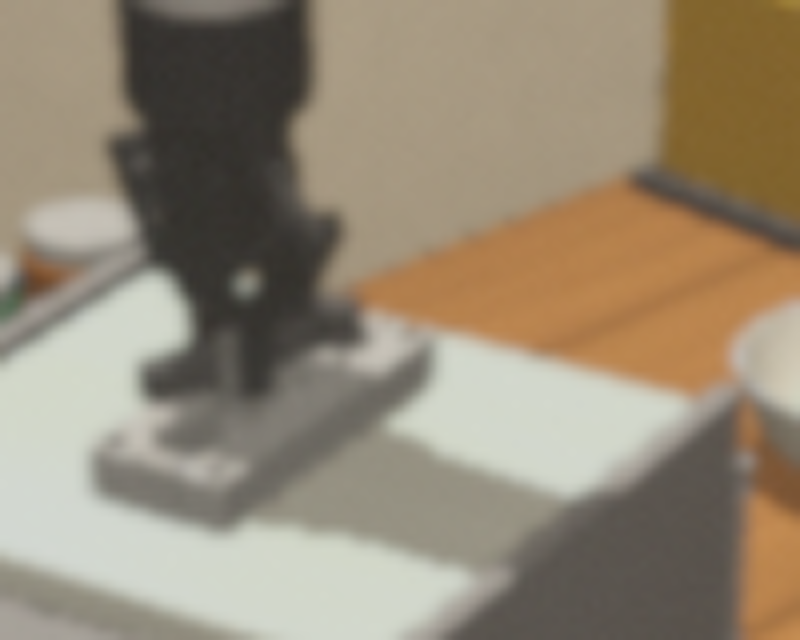

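The bar is turning with the gripper, about 0.35 rad so far. I'll continue.

Call:
apply_moves(
  translation=[
    [0, 0, 0],
    [0, 0, 0],
    [0, 0, 0],
    [0, 0, 0],
    [0, 0, 0],
    [0, 0, 0],
    [0, 0, 0],
    [0, 0, 0],
    [0, 0, 0],
    [0, 0, 0],
    [0, 0, 0],
    [0, 0, 0],
    [0, 0, 0],
    [0, 0, 0],
    [0, 0, 0],
  ],
  yaw=[0.7, 0.7, 0.7, 0.7, 0.7, 0.7, 0.7, 0.7, 0.7, 0.7, 0.7, 0.7, 0.7, 0.7, 0.7],
  hand=[8, 8, 8, 8, 8, 8, 8, 8, 8, 8, 8, 8, 8, 8, 8],
)

```text
time: 17.02
position: [590.5, -12.7, 274.1]
orientation: [3.13, 0.017, 0.385]
force: [1.3, -1.1, -1.0]
finger_gap: 14.9
```

```bash
python3 g.py
```

```text
17.0167 [590.5 -12.7 274.1] [3.13  0.017 0.385] 14.9 [ 1.3 -1.1 -1. ] [ 0.3  -0.17  0.27]
grasp [589.9 -13.6 220.1] q [ 0.24  0.33 -0.35  1.75  0.14  1.1  -1.35]
```

Call:
apply_moves(
  translation=[
    [0, 0, 0],
    [0, 0, 0],
    [0, 0, 0],
    [0, 0, 0],
  ],
  yaw=[0.5, 0.4, 0.4, 0.4],
  hand=[8, 8, 8, 8],
)

```text
time: 17.35
position: [590.5, -12.7, 274.1]
orientation: [3.128, 0.015, 0.212]
force: [0.7, -1.5, -1.1]
finger_gap: 15.4
```

```bash
python3 g.py
```

```text
17.35 [590.5 -12.7 274.1] [3.128 0.015 0.212] 15.4 [ 0.7 -1.5 -1.1] [ 0.33 -0.2   0.66]
grasp [589.9 -13.6 220.1] q [ 0.22  0.33 -0.32  1.75  0.13  1.09 -1.51]
```

Call:
apply_moves(
  translation=[
    [0, 0, 0],
    [0, 0, 0],
  ],
  yaw=[0.4, 0.4],
  hand=[8, 8],
)

```text
time: 17.52
position: [590.5, -12.7, 274.1]
orientation: [3.125, 0.014, 0.14]
force: [0.7, -0.7, -1.6]
finger_gap: 15.5
```

```bash
python3 g.py;python3 look.py 20 side,280,160,100,80,8
```

```text
17.5167 [590.5 -12.7 274.1] [3.125 0.014 0.14 ] 15.5 [ 0.7 -0.7 -1.6] [ 0.09 -0.13  1.6 ]
grasp [589.9 -13.7 220.1] q [ 0.21  0.33 -0.31  1.75  0.13  1.09 -1.58]
17.5667 [590.5 -12.6 274.1] [3.124 0.014 0.14 ] [ 1.3 -1.3 -0.6] 15.653852170567907
```

View pics/side20.png

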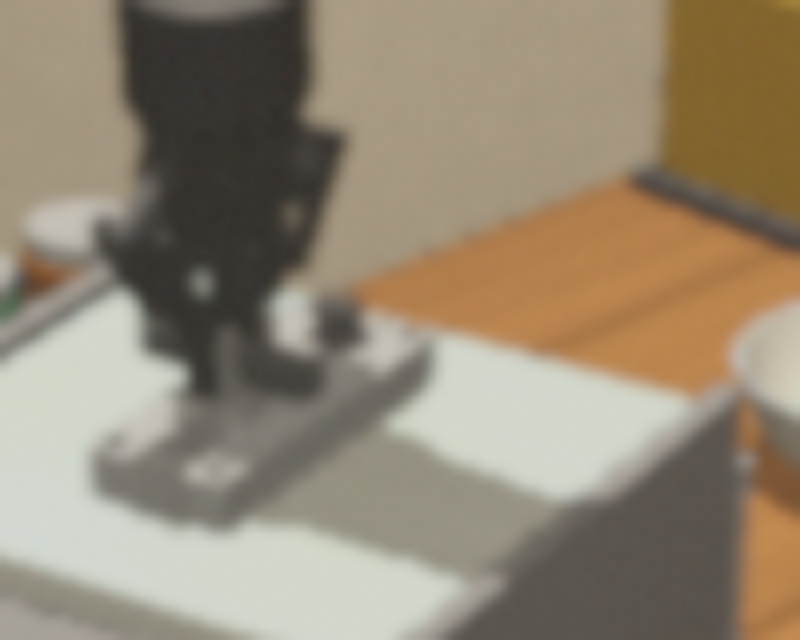

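At the stop: 1.6 N m of resisting torque. I'll relieve the twist slightly and draw the hatch.

Call:
apply_moves(
  translation=[
    [0, 0, 0],
    [-0.02, -0.2, 0],
    [-0.03, -0.4, 0],
    [-0.04, -0.4, 0],
    [-0.04, -0.4, 0],
  ],
  yaw=[-0.3, -0.2, 0, 0, 0],
  hand=[8, 8, 8, 8, 8],
)

```text
time: 17.98
position: [583.6, 13.7, 274.0]
orientation: [3.113, 0.009, 0.198]
force: [2.7, -2.9, -1.1]
finger_gap: 15.6
```

```bash
python3 g.py
```

```text
17.9833 [583.6  13.7 274. ] [3.113 0.009 0.198] 15.6 [ 2.7 -2.9 -1.1] [-0.17 -0.54  0.66]
grasp [583.5  12.1 220. ] q [ 0.18  0.31 -0.33  1.77  0.15  1.08 -1.59]
```

Call:
apply_moves(
  translation=[
    [-0.02, -0.4, 0],
    [-0.02, -0.4, 0],
    [-0.02, -0.4, 0],
    [-0.02, -0.4, 0],
    [-0.02, -0.4, 0],
    [-0.02, -0.4, 0],
  ],
  yaw=[0, 0, 0, 0, 0, 0],
  hand=[8, 8, 8, 8, 8, 8],
)

```text
time: 18.48
position: [568.6, 73.0, 273.9]
orientation: [3.108, 0.007, 0.197]
force: [1.2, -4.3, 1.7]
finger_gap: 15.4
```

```bash
python3 g.py
```

```text
18.4833 [568.6  73.  273.9] [3.108 0.007 0.197] 15.4 [ 1.2 -4.3  1.7] [-0.21 -0.3   0.65]
grasp [568.6  71.2 220. ] q [ 0.1   0.3  -0.37  1.8   0.16  1.08 -1.7 ]
```

Call:
apply_moves(
  translation=[
    [-0.02, -0.3, 0],
    [-0.02, -0.3, 0],
    [-0.01, -0.2, 0],
    [-0.01, -0.15, 0],
    [-0.01, -0.15, 0],
    [-0.01, -0.15, 0],
    [-0.01, -0.15, 0],
  ],
  yaw=[0, 0, 0, 0, 0, 0, 0],
  hand=[8, 8, 8, 8, 8, 8, 8],
)

```text
time: 19.07
position: [560.4, 105.4, 273.8]
orientation: [3.095, 0.004, 0.196]
force: [3.6, -7.2, 1.3]
finger_gap: 15.2
```

```bash
python3 g.py
```

```text
19.0667 [560.4 105.4 273.8] [3.095 0.004 0.196] 15.2 [ 3.6 -7.2  1.3] [-0.88 -0.47  0.65]
grasp [560.7 102.9 219.9] q [ 0.05  0.29 -0.38  1.8   0.17  1.08 -1.78]
```

Call:
apply_moves(
  translation=[
    [-0.01, -0.2, 0],
    [-0.01, -0.2, 0],
  ],
  yaw=[0.1, 0.1],
  hand=[8, 8],
)

```text
time: 19.23
position: [560.3, 106.2, 273.8]
orientation: [3.082, 0.003, 0.17]
force: [2.4, -10.7, 2.3]
finger_gap: 15.0
```

```bash
python3 g.py
```

```text
19.2333 [560.3 106.2 273.8] [3.082e+00 3.000e-03 1.700e-01] 15.0 [  2.4 -10.7   2.3] [-1.14 -0.4   1.05]
grasp [560.7 103.  219.9] q [ 0.04  0.29 -0.38  1.8   0.19  1.08 -1.82]
```

Call:
apply_moves(
  translation=[
    [0, 0, 0],
    [0, 0, 0],
    [0, 0, 0],
    [0, 0, 0],
    [0, 0, 0],
    [0, 0, 0],
  ],
  yaw=[0, 0, 0, 0, 0, 0],
  hand=[8, 8, 20, 35, 45, 45],
  grip_force=20,
)

```text
time: 19.73
position: [557.0, 109.7, 272.0]
orientation: [3.088, 0.01, 0.166]
force: [-0.3, 0.8, 0.5]
finger_gap: 45.3
```

```bash
python3 g.py; python3 look.py 21 side,230,160,150,110,5
```

```text
19.7333 [557.  109.7 272. ] [3.088 0.01  0.166] 45.3 [-0.3  0.8  0.5] [ 0.02  0.05 -0.01]
grasp [557.  106.8 218.1] q [ 0.04  0.29 -0.38  1.81  0.18  1.09 -1.82]
19.7833 [556.9 109.9 271.9] [3.088 0.01  0.166] [-0.5 -0.3 -0.3] 44.74536384776318
```

View pics/side21.png

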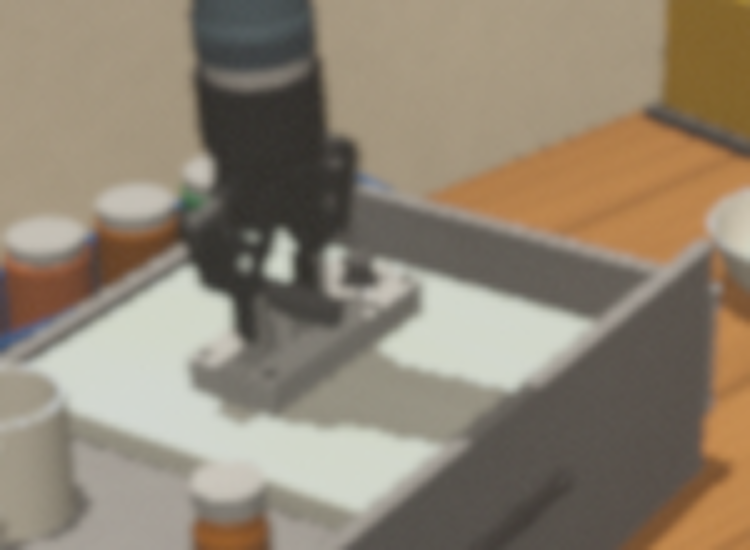

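The fingers are open and free of the bar, and the hatch covers the deck. I'll lift straight up and clear off to see it from above.

Call:
apply_moves(
  translation=[
    [0, 0.05, -0.3],
    [0, 0, -0.6],
    [0, 0, -0.8],
    [0, 0, -0.8],
    [0, 0, -0.8],
    [0, 0, -0.8],
    [0, 0, -0.6],
    [0, 0, 0],
  ],
  yaw=[0, 0, 0, 0, 0, 0, 0, 0],
  hand=[45, 45, 45, 45, 45, 45, 45, 45],
)

```text
time: 20.45
position: [554.7, 117.1, 395.0]
orientation: [3.091, 0.018, 0.166]
force: [0.6, 0.1, 0.5]
finger_gap: 45.1
```

Call:
apply_moves(
  translation=[
    [-0.6, 0.5, 0],
    [-0.8, 0.7, 0],
    [-0.8, 0.7, 0],
    [-0.8, 0.7, 0],
    [-0.6, 0.5, 0],
    [-0.3, 0.2, 0],
    [0, 0, 0],
    [0, 0, 0],
  ],
  yaw=[0, 0, 0, 0, 0, 0, 0, 0],
  hand=[45, 45, 45, 45, 45, 45, 45, 45],
)

```text
time: 21.12
position: [467.6, 19.1, 398.2]
orientation: [3.096, 0.018, 0.168]
force: [0.4, 1.3, 0.2]
finger_gap: 45.0
```

```bash
python3 g.py; python3 look.py 22 side,190,150,190,150,4 top,170,130,220,165,3
```

```text
21.1167 [467.6  19.1 398.2] [3.096 0.018 0.168] 45.0 [0.4 1.3 0.2] [ 0.07 -0.   -0.02]
grasp [467.1  16.5 344.3] q [ 0.18 -0.02 -0.32  1.88  0.04  1.3  -1.56]
21.2167 [468.1  19.8 398.3] [3.096 0.018 0.17 ] [-0.   0.7  0. ] 45.35451730893355
```

View pics/side22.png

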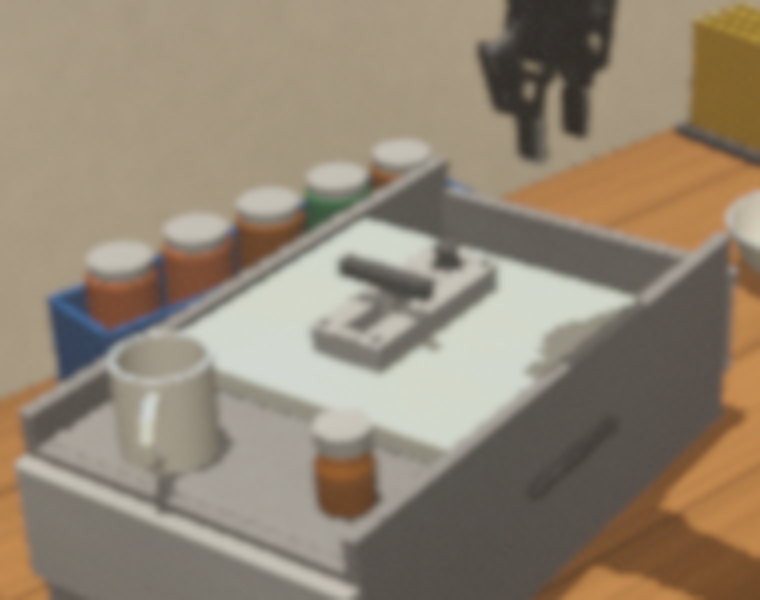

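View pics/top22.png

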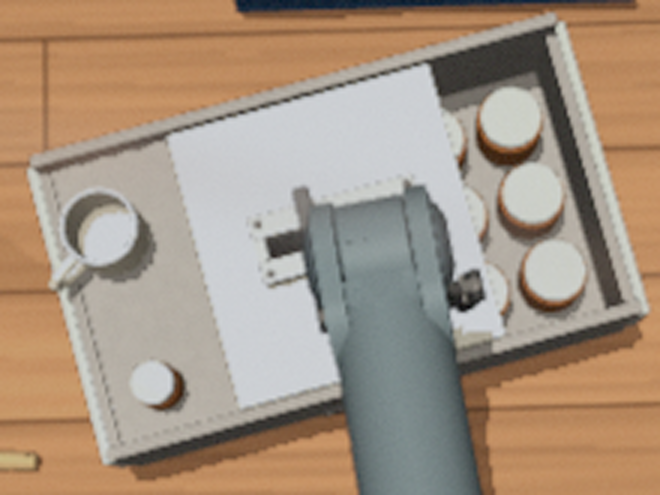

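The hatch has moved along onto the deck with jars showing beneath it. The bar stands out crosswise in the side view, but the arm covers it from above. I'll move clear to check its angle.

Call:
apply_moves(
  translation=[
    [0, 0.6, 0],
    [0, 0.9, 0],
    [0, 0.9, 0],
    [0, 0.9, 0],
    [0, 0.9, 0],
    [0, 0.9, 0],
    [0, 0.9, 0],
    [0, 0.6, 0],
    [0, 0.3, 0],
    [0, 0, 0],
    [0, 0, 0],
    [0, 0, 0],
  ],
  yaw=[0, 0, 0, 0, 0, 0, 0, 0, 0, 0, 0, 0],
  hand=[45, 45, 45, 45, 45, 45, 45, 45, 45, 45, 45, 45],
)

```text
time: 22.22
position: [512.7, -138.3, 402.4]
orientation: [3.105, 0.016, 0.204]
force: [-0.1, -0.7, 0.4]
finger_gap: 44.9
```

```bash
python3 g.py; python3 look.py 23 top,170,130,220,165,3; python3 look.py 24 top,240,150,90,90,8
```

```text
22.2167 [ 512.7 -138.3  402.4] [3.105 0.016 0.204] 44.9 [-0.1 -0.7  0.4] [ 0.01 -0.03  0.  ]
grasp [ 512.3 -140.4  348.4] q [ 0.33  0.09 -0.17  1.75  0.06  1.3  -1.22]
22.2667 [ 512.7 -137.7  402.4] [3.105 0.016 0.205] [-0.1 -0.8 -0.6] 45.03978867595403
22.3167 [ 512.6 -137.7  402.5] [3.105 0.016 0.205] [-0.2 -0.4  0. ] 45.05082277490566
```

View pics/top23.png

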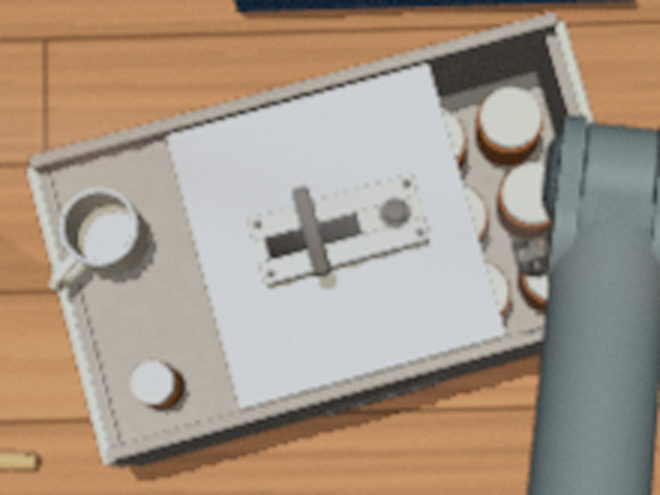

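View pics/top24.png

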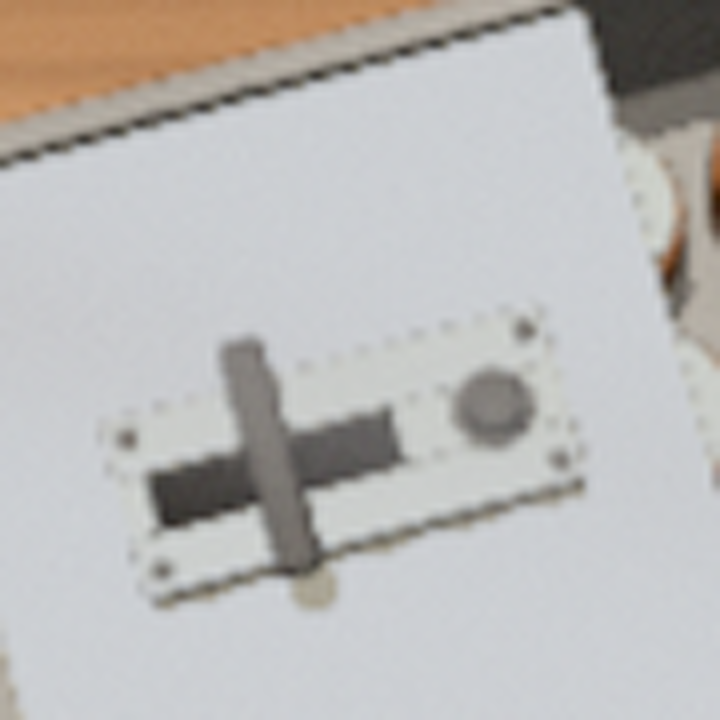

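```bash
python3 - <<'E'
from h import *
from plant import cams
p=cams.grab_frame("top")
f=lambda x,y:(240+(x+.5)/8-.5,150+(y+.5)/8-.5)
b=at(p,*f(494,407),212);print("button now",b,"moved",np.linalg.norm(b[:2]-[607.4,-91.6]))
e1=at(p,*f(241,345),228);e2=at(p,*f(303,568),228);d=e1-e2;c=(at(p,*f(110,425),195)-at(p,*f(545,310),195))
print("bar",np.hypot(*d[:2]),"turn deg",np.degrees(np.arctan2(c[1],c[0])-np.arctan2(d[1],d[0])))
E
```

```text
button now [577.12062629  24.25698245 212.        ] moved 119.74840647852345
bar 80.34649517267229 turn deg 89.300595211537
```

The hatch has moved 119.7 mm, the bar is turned about 89° and standing out, and the button has sprung back. The robot is clear, so I'm handing in.

```bash
python3 -c "
from plant import sign_off
print(sign_off())"
```

```text
the job is handed in; nothing more can be done
None
```

The hatch is fully open on the deck, and the T-handle is let go, still popped out and turned. I handed in at about 22 s on the robot's clock, against the 61 s limit.

- **Button:** It took two presses. On the first, the fingertip sat a little off centre. The force peaked at about 13 N (limit 18 N) without the handle popping, so I lifted off and re-centred. On the second, the handle popped about 12 mm down, at 7 to 8.5 N. I waited about 0.2 s to see it out, then lifted off at once.
- **Handle:** I turned it clockwise until the torque rose to 1.6 N·m at the stop.
- **Hatch:** I drew it along the chest until the pull rose to 10.7 N with no further movement.

**Last checks, with the arm clear:**
- The button moved 119.7 mm along with the hatch, for a nominal 120 mm.
- The bar reads about 89.3° turned and stands proud.
- The button is out again.
- The mug and spice jar look undisturbed. I didn't check the other things one by one, but the gripper never went near them.
- The only readings that disagreed were the uneven force readings on the first press. After lifting off, the force returned to zero, so the sensor was not at fault.

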